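Load the breakfast warming station

ROBOT

A 7-joint arm with a two-finger parallel gripper is mounted at the origin on the work surface. World frame = base frame: x ahead of the robot, y to its left, z up, the work surface at z = 0. Lengths are in m, angles in rad, forces in N, time in s.
With the tool pointing down it reaches from about 0.4 to 0.875 m from the base axis. Payload 19.3 kg.
Tool frame: the origin (TCP) lies at the very end of the fingers, on their centre line; the grasp point (between the pads) lies 19 mm behind it; z points along the fingers, y is the line along which they close (so a half turn about z gives the same grasp; the last joint's range is limited). The gripper opens to 85 mm and grips with 20 to 120 N. Pads are 22 mm wide; open, the fingers measure 114 mm over their backs; the gripper's body (76 mm by 85 mm) begins 54 mm behind the grasp point. The pads swing forward as they close: fully open they stand 13 mm farther back than shut.
Start: joints at [-1.338, 0.521, -0.036, 1.599, 0.021, 1.021, -0.113], TCP at [0.186, 0.597, 0.231] pointing down, gripper open.
Joint ranges: [-2.91, 2.91], [-0.3, 2.13], [-1.5, 1.42], [0.17, 2.43], [-1.26, 4.41], [0.16, 1.93], [-2.52, 2.52]. Speed limits (rad/s): [1.89, 1.89, 2.39, 2.39, 3.01, 3.01, 3.01].

INTERFACE

Orientations are given as [roll, pitch, yaw] about the fixed x, y, z axes, in that order (R = Rz(yaw) Ry(pitch) Rx(roll)).
In Python, from workcell import observe, grab_frame, job_done gives the robot as it stands.
- The arm moves only by the tool move_arm, never from a script. Its argument "plan" is a list that holds one entry, the list of rows, each a list of 7 numbers: the shift along the tool's x, y, z each as a share of 0.02 m, from -1 to 1, then the turn, a rotation vector about the tool's x, y, z each as a share of 6 degrees, from -1 to 1, then the opening, from -1 (shut) to 1 (fully open). A call has exactly 10 rows; each row shifts and turns the commanded pose from where the row before left it, along the tool's axes as they then stand; what a row does not reach is not made up. A row lasts 1/10 s, in which the tool goes at most 50 mm and 8.59 degrees, less where a joint would pass 70% of its speed; a pose out of reach is approached as far as the arm can. A call with a number of a shift or a turn outside -1 to 1 is refused whole. A call with a gripper value outside its range is refused whole. The fingers move at their own pace and stop on an object; "grip_force" is the grip in N (left out, the last holds). Time passes only in rows, so rows that do not move let the fingers close, or fill a call up. It gives the time, the measured TCP pose, the force, the opening and the grip force at its end, in the units of the state.
- observe(): the state, without advancing time (a new reading comes with each control period).
- grab_frame(name): name is "side" or "top" or "wrist"; returns a dict with "color" (420x560x3 uint8, red, green, blue), "intrinsics" (3x3 intrinsics, pixels), "position" and "orientation" of the camera in the world; the wrist camera has in their place "tool_from_camera" (4x4, takes a point from camera to tool coordinates, whose origin is the TCP and whose axes are the flange's). Camera axes: x right, y down, z forward; pixel columns grow to the right and rows downward; lengths in m; the calibration is good to about 2 mm. The wrist camera is an equidistant fisheye: a pixel r from the principal point sees the ray r / f radians off the axis. A picture is of the moment at which its call begins: read the wrist's pose just before it. There is no depth.
- job_done(): hands the job in; it is judged then, once.
The state is a dict: "clock": time; "qpos": joint angles; "qd": joint speeds; "joint_efforts": joint torques, N m; "position": TCP position; "tool_rot": TCP orientation; "force": force on the tool from outside, world axes, zero at the start; "moment": the same for the moment, N m; "grip_width": finger opening in m; "finger_force": force on a finger pad.
Only numpy, scipy, OpenCV 4.12 (cv2) and the standard library are available. Lean on these libraries where they do the work, as an engineer would, in place of code of your own. Each camera call takes 0.05 s, during which the arm holds its last target. There are 200 camera calls.

TASK

The breakfast egg pots have to go into the warming station: first move the jam jars out of the carriage's way and stand them on the green tray, then pull the carriage all the way out by its handle to the loading stop and, with it out there, stand every white egg pot with a pink lid on it. Finally push the loaded carriage fully home under the hood, with the pots upright in it, and leave the other tableware (the blue sugar pot too) where it is.

Things in the scene. Friction and masses are not known exactly. Their poses are not given: they have to be found in the camera images.
- carriage (a joint): The carriage: an open wooden tray sliding level along the station's base board. Value in m: 0 = fully home at its stop under the hood, 0.23 = fully out at its loading stop, clear of the hood; it starts between 0 and 0.03. About 4 N of friction; it stays where it is left. Jars standing on the base board block it
- station: Fixed warming station: dark base board 20 mm thick, 240 mm (its x) by 560 mm (its y, from -290 to 270), origin on the table. Clear, brass-edged hood on four posts over y 44 to 266, underside 172 mm, top 184 mm above the table; with the carriage out it ends 31 mm from the carriage's rim
- deck (a point): Middle of the carriage's inner floor (29 mm above the table); moves with the carriage. Inner floor 172 mm along x, 176 mm along y, rim 15 mm high above the floor, 5 mm thick. z is up; the carriage slides OUT along this frame's -y and home along +y
- handle (a point): Grip point on the carriage's handle: an upright brass post, diameter 20 mm, red band near its top. On its axis, 61 mm above the table, 9 mm below the post's top; free on all sides down to a 30 mm wide brass strap 31 mm above the table. 178 mm along -y from the deck point; at home 72 mm clear of the hood. Axes as for deck
- jam_tray: Fixed low green tray, 112 mm (its x) by 222 mm (its y), rim 12 mm high and 5 mm thick, floor 5 mm; origin under its centre at table height, z up. The jam jars belong on it, side by side along y
- jar1: Jam jar, dark red with white cap and paper label, upright cylinder, diameter 58 mm, 66 mm high, 150 to 260 g; origin at the centre of its underside, z up. It stands on the base board in the carriage's way at first. It may be absent
- jar2: Jam jar, dark red with white cap and paper label, upright cylinder, diameter 58 mm, 66 mm high, 150 to 260 g; origin at the centre of its underside, z up. It stands on the base board in the carriage's way at first. It may be absent
- pot1: Lidded white china egg pot with a pink lid and knob, a cylinder of diameter 46 mm and 46 mm high (the lid and knob above it, to 64 mm, are only decoration and touch nothing), 90 to 160 g; origin at the centre of its underside, z up. It stands on a straw mat (1 mm thick, at table height) at first. It may be absent
- pot2: Lidded white china egg pot with a pink lid and knob, a cylinder of diameter 46 mm and 46 mm high (the lid and knob above it, to 64 mm, are only decoration and touch nothing), 90 to 160 g; origin at the centre of its underside, z up. It stands on a straw mat (1 mm thick, at table height) at first. It may be absent
- pot3: Lidded white china egg pot with a pink lid and knob, a cylinder of diameter 46 mm and 46 mm high (the lid and knob above it, to 64 mm, are only decoration and touch nothing), 90 to 160 g; origin at the centre of its underside, z up. It stands on a straw mat (1 mm thick, at table height) at first. It may be absent
- pot4: Lidded white china egg pot with a pink lid and knob, a cylinder of diameter 46 mm and 46 mm high (the lid and knob above it, to 64 mm, are only decoration and touch nothing), 90 to 160 g; origin at the centre of its underside, z up. It stands on a straw mat (1 mm thick, at table height) at first. It may be absent
- pot5: Lidded white china egg pot with a pink lid and knob, a cylinder of diameter 46 mm and 46 mm high (the lid and knob above it, to 64 mm, are only decoration and touch nothing), 90 to 160 g; origin at the centre of its underside, z up. It stands on a straw mat (1 mm thick, at table height) at first. It may be absent
- sugar_pot: Blue china sugar pot of the same shape and size as the egg pots; stays where it is; origin at its underside's centre
- milk_jug: White milk jug with a pink band, diameter 64 mm, 85 mm high; stays where it is; origin at its underside's centre
- teacup: Pink teacup on a white saucer, diameter 110 mm, 61 mm high; stays where it is; origin at its underside's centre
- spoon: Steel spoon, 150 mm, lying on the table; stays where it is; origin about its middle
There are look-alikes about, which are no part of the job. Of the things that look like the jam_tray, take the one that is farthest from the robot's base at the start. Leave any yellow look-alike of the pot4 alone.

How it is judged:
On the way, in this order (a step that is already met when the one before it is completed fails the run):
1. every jam jar stands upright on the green tray, released (x of jar1 in the frame of jam_tray between -0.03 and 0.03 m and y of jar1 in the frame of jam_tray between -0.085 and 0.085 m and z of jar1 in the frame of jam_tray between -0.002 and 0.016 m and angle between each of jar1, jar2's own z axis and vertical below 0.15 rad and linear speed of each of jar1, jar2 below 0.03 m/s and contact force between each of jar1, jar2 and the fingers below 0.2 N and x of jar2 in the frame of jam_tray between -0.03 and 0.03 m and y of jar2 in the frame of jam_tray between -0.085 and 0.085 m and z of jar2 in the frame of jam_tray between -0.002 and 0.016 m), for 0.2 s.
2. the carriage is pulled out to its loading stop (joint above 0.222) (value of joint carriage above 0.222 m), for 0.2 s.
3. with the carriage still out (joint above 0.2), every egg pot stands upright on its floor, released (value of joint carriage above 0.2 m and x of pot1 in the frame of deck between -0.072 and 0.072 m and y of pot1 in the frame of deck between -0.074 and 0.074 m and z of pot1 in the frame of deck between -0.006 and 0.01 m and angle between each of pot1, pot2, pot3, pot4, pot5's own z axis and vertical below 0.15 rad and contact force between each of pot1, pot2, pot3, pot4, pot5 and the fingers below 0.2 N and x of pot2 in the frame of deck between -0.072 and 0.072 m and y of pot2 in the frame of deck between -0.074 and 0.074 m and z of pot2 in the frame of deck between -0.006 and 0.01 m and x of pot3 in the frame of deck between -0.072 and 0.072 m and y of pot3 in the frame of deck between -0.074 and 0.074 m and z of pot3 in the frame of deck between -0.006 and 0.01 m and x of pot4 in the frame of deck between -0.072 and 0.072 m and y of pot4 in the frame of deck between -0.074 and 0.074 m and z of pot4 in the frame of deck between -0.006 and 0.01 m and x of pot5 in the frame of deck between -0.072 and 0.072 m and y of pot5 in the frame of deck between -0.074 and 0.074 m and z of pot5 in the frame of deck between -0.006 and 0.01 m and linear speed of each of pot1, pot2, pot3, pot4, pot5 below 0.03 m/s), for 0.2 s.
At the end, for the whole second after the job is handed in: Carriage home (joint under 0.007); every egg pot present on its floor inside the rim, upright within 0.15 rad, released; every jam jar present on the green tray (origin within 30 mm of its middle along x, 85 mm along y), upright within 0.15 rad, at rest, released (all of step 1 and value of joint carriage below 0.007 m and x of pot1 in the frame of deck between -0.072 and 0.072 m and y of pot1 in the frame of deck between -0.074 and 0.074 m and z of pot1 in the frame of deck between -0.006 and 0.01 m and angle between each of pot1, pot2, pot3, pot4, pot5's own z axis and vertical below 0.15 rad and contact force between each of pot1, pot2, pot3, pot4, pot5 and the fingers below 0.2 N and x of pot2 in the frame of deck between -0.072 and 0.072 m and y of pot2 in the frame of deck between -0.074 and 0.074 m and z of pot2 in the frame of deck between -0.006 and 0.01 m and x of pot3 in the frame of deck between -0.072 and 0.072 m and y of pot3 in the frame of deck between -0.074 and 0.074 m and z of pot3 in the frame of deck between -0.006 and 0.01 m and x of pot4 in the frame of deck between -0.072 and 0.072 m and y of pot4 in the frame of deck between -0.074 and 0.074 m and z of pot4 in the frame of deck between -0.006 and 0.01 m and x of pot5 in the frame of deck between -0.072 and 0.072 m and y of pot5 in the frame of deck between -0.074 and 0.074 m and z of pot5 in the frame of deck between -0.006 and 0.01 m); the robot touches nothing.
It fails at once if the sugar pot is disturbed (moved over 40 mm) (distance of sugar_pot from where it was at the start of the episode above 0.04 m).
It fails at once if the milk jug is disturbed (moved over 40 mm) (distance of milk_jug from where it was at the start of the episode above 0.04 m).
It fails at once if the teacup is disturbed (moved over 40 mm) (distance of teacup from where it was at the start of the episode above 0.04 m).
It fails at once if the spoon is disturbed (moved over 40 mm) (distance of spoon from where it was at the start of the episode above 0.04 m).
Of jar1, jar2 only 1 to 2 are there at a start; the rules pass over those that are not, and their reading is None.
Of pot1, pot2, pot3, pot4, pot5 only 3 to 5 are there at a start; the rules pass over those that are not, and their reading is None.
At some moment in a run one of pot1, pot2, pot3, pot4, pot5 may be knocked a few centimetres aside while the robot is not near it.
Once in a run the grip may slacken for a moment while it holds something.
It also fails if it takes over 210 s, if anything falls off the work surface, if the arm or the gripper's body presses on something with over 40 N, if the wrist force passes 120 N, or if a joint passes its speed limit or range.

## Working session

There is one attempt and no reset: what is moved stays moved. The work goes in short steps, Python scripts to look and compute and a tool call to move; the robot and the scene stay as the last step left them, time stands still between calls to the robot, and variables do not carry over. Pictures are saved under pics/ and viewed, at most 14 in all, crops included, and the job is handed in when it is done.

Besides the shell and the picture viewer there is one more tool, called after "Call:" as a command line: name --argument value ..., lists and objects as JSON in quotes. move_arm: Moves the arm, as the interface text tells. Shift numbers are shares of 0.02 m and turn numbers shares of 6 degrees, none past 1 either way. Its arguments: {"type":"object","properties":{"plan":{"type":"array"},"grip_force":{"type":"number"}},"required":["plan"]}

```bash
ls; mkdir -p pics; python3 - <<'E'
from workcell import observe, grab_frame
import cv2
s=observe();print(s)
for n in("top","side"):
    f=grab_frame(n);cv2.imwrite(f"pics/{n}0.png",f["color"][...,::-1]);print(n,f["intrinsics"],f["position"],f["orientation"])
f=grab_frame("wrist");cv2.imwrite("pics/w0.png",f["color"][...,::-1]);print(f["intrinsics"],f["tool_from_camera"])
E
```

```text
pics
{'clock': 0.0, 'qpos': array([-1.3381929 ,  0.52202866, -0.03632409,  1.59997763,  0.02120852,
        1.02111459, -0.11280447]), 'qd': array([-0.00205054,  0.00036892,  0.00174976,  0.00109685,  0.00038859,
        0.00151275,  0.00116473]), 'joint_efforts': array([-1.19284861e-03, -9.27109694e+01,  1.97922818e+00, -3.69941890e+01,
        1.77876942e-02,  8.04884825e-03,  3.42422641e-05]), 'position': array([0.18631385, 0.59623809, 0.23072753]), 'tool_rot': array([-3.14045327e+00,  9.04604305e-05,  2.83877587e+00]), 'force': array([ 0.69426812,  0.20274557, -0.74631403]), 'moment': array([-0.01450661, -0.00407462, -0.01374806]), 'finger_force': 0.0, 'grip_width': 0.08532676568430532}
top [[389.84713542   0.         280.42936994]
 [  0.         389.84713542 206.9414248 ]
 [  0.           0.           1.        ]] [ 0.35660686 -0.02356452  1.14540059] [-3.06234768 -0.00534045 -1.55237773]
side [[466.49028132   0.         273.29869282]
 [  0.         466.49028132 210.19091389]
 [  0.           0.           1.        ]] [ 0.03106915 -0.84876395  0.87800728] [-2.2939633  -0.0044091  -0.48666717]
[[325.1922621    0.         278.16592054]
 [  0.         325.1922621  203.37335773]
 [  0.           0.           1.        ]] [[ 4.04904323e-04 -9.58121269e-01 -2.86362480e-01  7.33273439e-02]
 [ 9.99999917e-01  4.01985331e-04  6.89810856e-05  8.18281090e-04]
 [ 4.90212710e-05 -2.86362484e-01  9.58121352e-01 -1.43102237e-01]
 [ 0.00000000e+00  0.00000000e+00  0.00000000e+00  1.00000000e+00]]
```

View pics/top0.png

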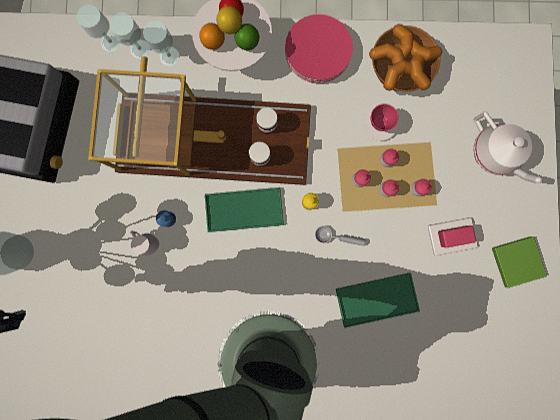

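View pics/side0.png

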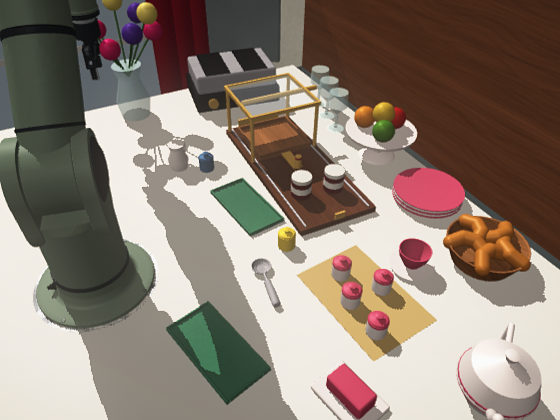

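Top view: jars at (266,119) and (259,153). Green trays at (245,209) and (377,299), plus a lime cloth at (519,261). Pink-lidded pots at (391,157), (362,177), (391,187) and (424,187). A yellow look-alike is at (310,201), the blue sugar pot at (166,218), the milk jug at (143,242) and the handle near (222,136). The base is near (267,360), so tray (245,209) looks the farther one; I'll check that by numbers.

```bash
cat > h.py <<'E'
import numpy as np, cv2
from scipy.spatial.transform import Rotation as Ro
from workcell import observe, grab_frame
def cam(n):
    s=observe(); f=grab_frame(n); K=np.array(f["intrinsics"])
    if n=="wrist":
        T=np.eye(4); T[:3,:3]=Ro.from_euler("xyz",s["tool_rot"]).as_matrix(); T[:3,3]=s["position"]
        T=T@np.array(f["tool_from_camera"]); R,p=T[:3,:3],T[:3,3]
    else: R,p=Ro.from_euler("xyz",f["orientation"]).as_matrix(),np.array(f["position"])
    return dict(im=f["color"],K=K,R=R,p=p,n=n)
def ray(c,uv):
    a,b=(uv[0]-c["K"][0,2])/c["K"][0,0],(uv[1]-c["K"][1,2])/c["K"][1,1]
    if c["n"]=="wrist":
        r=np.hypot(a,b); d=np.array([a/r*np.sin(r),b/r*np.sin(r),np.cos(r)]) if r>0 else np.array([0,0,1.])
    else: d=np.array([a,b,1.])
    return c["R"]@d
def plane(c,uv,z):
    d=ray(c,uv); return c["p"]+d*(z-c["p"][2])/d[2]
def proj(c,P):
    q=c["R"].T@(np.array(P)-c["p"])
    if c["n"]=="wrist":
        r=np.hypot(q[0],q[1]); t=np.arctan2(r,q[2]); x,y=q[0]/r*t,q[1]/r*t
    else: x,y=q[0]/q[2],q[1]/q[2]
    return np.array([x*c["K"][0,0]+c["K"][0,2],y*c["K"][1,1]+c["K"][1,2]])
def tri(c1,u1,c2,u2):
    A=np.zeros((3,3));b=np.zeros(3);L=[]
    for c,u in((c1,u1),(c2,u2)):
        d=ray(c,u);d/=np.linalg.norm(d);M=np.eye(3)-np.outer(d,d);A+=M;b+=M@c["p"];L.append((c["p"],d))
    P=np.linalg.solve(A,b); return P,sum(np.linalg.norm(np.cross(P-p,d)) for p,d in L)
def blobs(c,lo,hi,amin=30,box=None):
    h=cv2.cvtColor(c["im"],cv2.COLOR_RGB2HSV); m=cv2.inRange(h,np.array(lo),np.array(hi))
    if box: z=np.zeros_like(m);z[box[1]:box[3],box[0]:box[2]]=1;m*=z
    n,_,st,ce=cv2.connectedComponentsWithStats(m)
    return [(ce[i].round(1),int(st[i,4]),st[i,:4].tolist()) for i in range(1,n) if st[i,4]>=amin],m
E
python3 - <<'E'
from h import *
t,s=cam("top"),cam("side")
for c in(t,s):
    print(c["n"])
    print("pink",[b for b in blobs(c,(160,120,90),(179,255,255),25)[0]])
    b,m=blobs(c,(65,90,30),(85,255,255),400)
    cs,_=cv2.findContours(m,0,2)
    for k in cs:
        if cv2.contourArea(k)>400:
            q=cv2.boxPoints(cv2.minAreaRect(k)); print("green",q.round(1).tolist(),[plane(c,p,.012)[:2].round(3).tolist() for p in q])
    print("white",blobs(c,(0,0,150),(179,50,255),40,(235,95,290,175) if c is t else (285,155,350,200))[0])
a=t["im"][85:235,85:325]; b=s["im"][120:230,220:380]
im=np.vstack([cv2.resize(a,(480,300),interpolation=2),cv2.resize(b,(480,300),interpolation=2)])
cv2.imwrite("pics/crop0.png",im[...,::-1])
E
```

```text
top
pink [(array([318.7,  46.6]), 3436, [285, 15, 68, 65]), (array([384.8, 117.3]), 534, [371, 104, 27, 27]), (array([390.3, 156.6]), 202, [383, 149, 16, 16]), (array([362.3, 177.3]), 198, [355, 170, 16, 16]), (array([422.7, 186.6]), 204, [415, 179, 17, 16]), (array([390.2, 187.3]), 202, [382, 180, 17, 16]), (array([456.7, 236.1]), 592, [438, 226, 38, 21])]
green [[335.5, 288.8999938964844], [410.6000061035156, 272.3999938964844], [419.0, 310.5], [343.8999938964844, 327.0]] [[0.214, -0.19], [0.264, -0.407], [0.157, -0.43], [0.107, -0.215]]
green [[203.89999389648438, 194.39999389648438], [279.3999938964844, 187.39999389648438], [282.79998779296875, 224.60000610351562], [207.3000030517578, 231.60000610351562]] [[0.479, 0.196], [0.504, -0.024], [0.396, -0.036], [0.371, 0.183]]
white [(array([276. ,  98.1]), 203, [262, 95, 28, 8]), (array([266.3, 117. ]), 339, [257, 107, 20, 21]), (array([258.9, 151.8]), 341, [249, 142, 21, 21])]
side
pink [(array([150.4,  28.9]), 176, [143, 21, 16, 16]), (array([107.4,  46.9]), 243, [100, 39, 18, 18]), (array([429.1, 189.2]), 2385, [394, 168, 71, 44]),
[... 290 characters left out ...]
, 19]), (array([350. , 389.8]), 1430, [326, 364, 51, 55]), (array([468.5, 390.6]), 69, [458, 364, 29, 46]), (array([515.2, 416.1]), 29, [504, 414, 24, 4])]
green [[170.0, 331.79998779296875], [199.3000030517578, 309.5], [254.5, 381.79998779296875], [225.1999969482422, 404.1000061035156]] [[0.109, -0.231], [0.187, -0.205], [0.22, -0.42], [0.151, -0.435]]
green [[220.3000030517578, 200.6999969482422], [245.60000610351562, 177.89999389648438], [280.8999938964844, 217.1999969482422], [255.60000610351562, 239.89999389648438]] [[0.378, 0.123], [0.488, 0.187], [0.498, -0.019], [0.397, -0.066]]
white [(array([338.5, 167. ]), 344, [325, 155, 25, 22]), (array([301.4, 175.9]), 214, [292, 170, 20, 13])]
```

View pics/crop0.png

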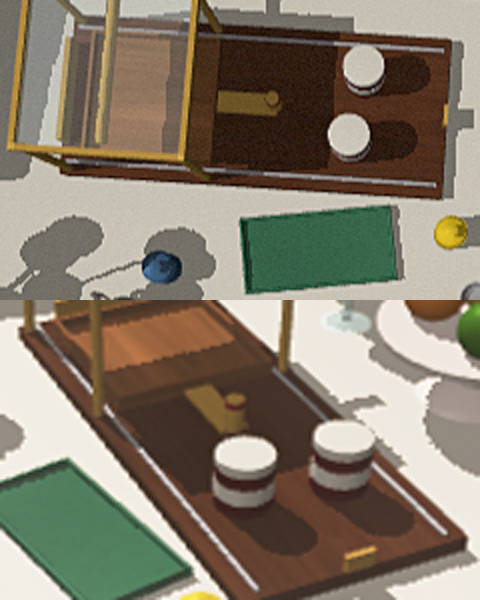

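```bash
python3 - <<'E'
from h import *
t,s=cam("top"),cam("side")
for n,a,b in [("jarA",(266.3,117),(334.7,171.3)),("jarB",(258.9,151.8),(302,176.1)),("handle",(221.2,134),(298.3,155.9)),
 ("p1",(362.3,177.3),(341.5,262.5)),("p2",(390.3,156.6),(383.1,276.5)),("p3",(390.2,187.3),(351.4,290)),("p4",(422.7,186.6),(378,320))]:
    P,e=tri(t,a,s,b);print(n,P.round(4),round(e,4))
for n,a,z in [("jarA",(266.3,117),.086),("jarB",(258.9,151.8),.086),("handle",(221.2,134),.07),
 ("p1",(362.3,177.3),.05),("p2",(390.3,156.6),.05),("p3",(390.2,187.3),.05),("p4",(422.7,186.6),.05)]: print(n,plane(t,a,z).round(4))
for A,B,z in [((125,98.5),(306.5,110),.025),((122.5,165),(302.5,177.5),.025),((115,171.5),(306,184),.02),((316.5,105),(306,183.5),.02)]:
    p,q=plane(t,A,z),plane(t,B,z);print(p.round(3),q.round(3),np.degrees(np.arctan2(*(p-q)[[0,1]])))
# Board centre / rails by Canny+Hough
g=cv2.Canny(cv2.cvtColor(t["im"],cv2.COLOR_RGB2GRAY),60,150)
for l in cv2.HoughLinesP(g[85:205,85:330],1,np.pi/720,40,minLineLength=55,maxLineGap=8)[:,0][:14]:
    A,B=np.array(l[:2])+85,np.array(l[2:])+85;p,q=plane(t,A,.02),plane(t,B,.02);print(A,B,p[:2].round(3),q[:2].round(3),round(np.degrees(np.arctan2(-(p-q)[0],(p-q)[1])),2))
E
```

```text
jarA [0.6922 0.0166 0.0792] 0.001
jarB [0.5928 0.0344 0.0848] 0.0009
handle [0.6444 0.1421 0.0703] 0.0004
p1 [ 0.5327 -0.2595  0.0448] 0.0013
p2 [ 0.5946 -0.3401  0.0436] 0.001
p3 [ 0.5056 -0.3392  0.0444] 0.0012
p4 [ 0.5094 -0.4321  0.0437] 0.0013
jarA [0.6905 0.0162 0.086 ]
jarB [0.5921 0.0345 0.086 ]
handle [0.6443 0.1423 0.07  ]
p1 [ 0.5325 -0.2587  0.05  ]
p2 [ 0.5936 -0.3385  0.05  ]
p3 [ 0.5054 -0.3379  0.05  ]
p4 [ 0.5092 -0.4302  0.05  ]
[0.757 0.435 0.025] [ 0.733 -0.099  0.025] 2.552473759322965
[0.559 0.433 0.025] [ 0.533 -0.09   0.025] 2.906134983397042
[0.54  0.455 0.02 ] [ 0.514 -0.101  0.02 ] 2.676000087449983
[ 0.751 -0.129  0.02 ] [ 0.516 -0.101  0.02 ] 96.7979635439468
[113 164] [311 176] [0.562 0.462] [ 0.538 -0.115] -2.4
[117  97] [265 106] [0.763 0.461] [0.744 0.023] -2.4
[158 175] [309 184] [0.533 0.33 ] [ 0.515 -0.11 ] -2.34
[118 166] [265 175] [0.557 0.447] [0.539 0.019] -2.43
[165  95] [310 104] [0.772 0.32 ] [ 0.753 -0.11 ] -2.48
[117  98] [262 108] [0.76  0.461] [0.738 0.032] -2.88
[115 172] [201 178] [0.539 0.455] [0.526 0.205] -2.92
[176 170] [183  85] [0.548 0.278] [0.803 0.268] 87.61
[205 193] [276 187] [0.483 0.192] [ 0.504 -0.014] 5.96
[ 90 159] [98 85] [0.576 0.53 ] [0.798 0.519] 87.17
[173 170] [180  85] [0.548 0.287] [0.803 0.277] 87.65
[115 158] [122  87] [0.58  0.457] [0.794 0.448] 87.42
[ 88 159] [95 86] [0.576 0.536] [0.795 0.528] 87.88
[190  89] [261  93] [0.792 0.246] [0.784 0.036] -2.14
```

Farthest tray chosen: (245,209), at about 0.44 m against 0.36 m. Crop check: both jars are red with white caps, the tray next to them is dark green, and the handle is the post at top pixel (221,134). Measured jar tops at about 0.085 m and handle top at 0.070 m, in line with the text. Now approaching jar B.

Call:
move_arm --plan '[[[-1,-0.75,0,0,0,-0.25,1],[-1,-0.75,0,0,0,-0.25,1],[-1,-0.75,0,0,0,-0.25,1],[-1,-0.75,0,0,0,-0.25,1],[-1,-0.75,0,0,0,-0.25,1],[-1,-0.75,0,0,0,-0.25,1],[-1,-0.75,0,0,0,-0.25,1],[-1,-0.75,0,0,0,-0.25,1],[-1,-0.75,0,0,0,-0.25,1],[-1,-0.75,0,0,0,-0.25,1]]]'

```text
clock: 1.35
position: [0.3556, 0.4121, 0.2314]
tool_rot: [3.142, 0.0, 3.102]
force: [-0.4, 1.1, -0.6]
grip_width: 0.0855
finger_force: 0.0
```

```bash
cat > go.py <<'E'
# usage: go.py x y z yaw_deg -> total move in tool axes, in row units
import sys; from h import *
x,y,z,yaw=map(float,sys.argv[1:5]); s=observe()
R=Ro.from_euler("xyz",s["tool_rot"]); G=Ro.from_euler("xyz",[np.pi,0,np.radians(yaw)])
d=np.array([x,y,z])-s["position"]
print("t",round(float(s["clock"]),1),"pos",s["position"].round(4),"rpy",np.degrees(s["tool_rot"]).round(2),"w",round(s["grip_width"],4),"F",np.round(s["force"],1),"q",np.round(s["qpos"],2))
print("shift units now-axes",(R.inv().apply(d)/.02).round(2),"goal-axes",(G.inv().apply(d)/.02).round(2),"turn units",(np.degrees((R.inv()*G).as_rotvec())/6).round(2))
E
python3 go.py .5925 .0345 .231 177.5
```

```text
t 1.4 pos [0.3556 0.4121 0.2314] rpy [179.99   0.   177.71] w 0.0855 F [-0.4  1.1 -0.6] q [-0.93  0.39 -0.05  1.81  0.03  0.94  0.54]
shift units now-axes [-12.59 -18.39   0.02] goal-axes [-12.66 -18.34   0.02] turn units [0.   0.   0.04]
```

Call:
move_arm --plan '[[[-0.63,-0.92,0,0,0,0,1],[-0.63,-0.92,0,0,0,0,1],[-0.63,-0.92,0,0,0,0,1],[-0.63,-0.92,0,0,0,0,1],[-0.63,-0.92,0,0,0,0,1],[-0.63,-0.92,0,0,0,0,1],[-0.63,-0.92,0,0,0,0,1],[-0.63,-0.92,0,0,0,0,1],[-0.63,-0.92,0,0,0,0,1],[-0.63,-0.92,0,0,0,0,1]]]'

```text
clock: 2.35
position: [0.4737, 0.223, 0.2314]
tool_rot: [3.142, 0.0, 3.101]
force: [0.6, 0.3, -1.0]
grip_width: 0.0854
finger_force: 0.0
```

Call:
move_arm --plan '[[[-0.7,-1,0,0,0,0,1],[-0.7,-1,0,0,0,0,1],[-0.7,-1,0,0,0,0,1],[-0.7,-1,0,0,0,0,1],[-0.7,-1,0,0,0,0,1],[-0.7,-1,0,0,0,0,1],[-0.7,-1,0,0,0,0,1],[-0.7,-1,0,0,0,0,1],[-0.7,-1,0,0,0,0,1],[0,0,0,0,0,0,1]]]'

```text
clock: 3.35
position: [0.5929, 0.0355, 0.2312]
tool_rot: [-3.14, 0.001, 3.097]
force: [-0.0, -0.1, -0.2]
grip_width: 0.0855
finger_force: 0.0
```

```bash
python3 go.py .5925 .0345 .231 177.5; python3 - <<'E'
from h import *
c=cam("wrist");t=cam("top")
np.savez("w1.npz",**{k:c[k] for k in("im","K","R","p")})
for P in [(.5925,.0345,.086),(.692,.0165,.086),(.6444,.142,.07)]: print(P,proj(c,P).round(1))
for b in blobs(c,(0,0,140),(179,60,255),200)[0]: print(b,plane(c,b[0],.086).round(4))
cv2.imwrite("pics/w1.png",c["im"][...,::-1])
E
```

```text
t 3.4 pos [0.5929 0.0355 0.2312] rpy [-1.7992e+02  3.0000e-02  1.7743e+02] w 0.0855 F [-0.  -0.1 -0.2] q [-0.21  0.47  0.08  1.69 -0.04  0.98  1.4 ]
shift units now-axes [ 0.02 -0.05  0.01] goal-axes [ 0.02 -0.05  0.01] turn units [-0.01  0.   -0.01]
(0.5925, 0.0345, 0.086) [276.2 189.3]
(0.692, 0.0165, 0.086) [263.2 284.5]
(0.6444, 0.142, 0.07) [382. 230.]
(array([229.6, 113.6]), 59920, [0, 0, 560, 376]) [ 0.5216 -0.0034  0.086 ]
(array([ 17.3, 129.8]), 494, [4, 116, 24, 31]) [ 0.5069 -0.2533  0.086 ]
(array([273.8, 127.2]), 999, [164, 124, 226, 8]) [0.536  0.0349 0.086 ]
(array([ 60.2, 141.4]), 514, [44, 126, 27, 34]) [ 0.5287 -0.188   0.086 ]
(array([279.1, 185.6]), 3191, [248, 150, 63, 68]) [0.5892 0.0373 0.086 ]
(array([537.1, 217.6]), 327, [523, 158, 27, 116]) [0.6377 0.3471 0.086 ]
(array([551. , 245.8]), 1487, [534, 165, 26, 131]) [0.6794 0.3886 0.086 ]
(array([ 25.2, 186.8]), 388, [9, 176, 28, 25]) [ 0.5733 -0.2547  0.086 ]
(array([277.5, 313.2]), 11873, [174, 239, 209, 121]) [0.7291 0.0295 0.086 ]
(array([530.2, 314.7]), 2453, [504, 276, 55, 77]) [0.7879 0.3883 0.086 ]
(array([471.7, 297.6]), 828, [439, 287, 63, 24]) [0.7354 0.2647 0.086 ]
(array([116.2, 383.9]), 1009, [98, 358, 40, 46]) [ 0.8677 -0.2102  0.086 ]
(array([433.4, 380.1]), 1158, [410, 359, 47, 43]) [0.8751 0.2425 0.086 ]
```

View pics/w1.png

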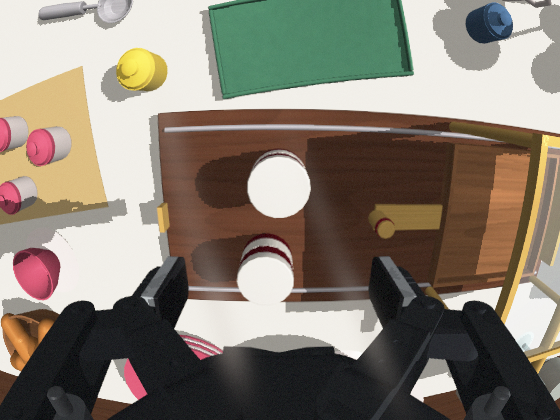

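The wrist view shows jar B's cap at (279,186) and jar A's at (265,276), the handle at (384,225), and the tray above them. No other object is between the fingers. Descending on jar B.

Call:
move_arm --plan '[[[0.1,0.03,1,0,0,0,1],[0,0,1,0,0,0,1],[0,0,1,0,0,0,1],[0,0,1,0,0,0,1],[0,0,1,0,0,0,1],[0,0,1,0,0,0,1],[0,0,1,0,0,0,1],[0,0,1,0,0,0,1],[0,0,1,0,0,0,1],[0,0,0.4,0,0,0,1]]]'

```text
clock: 4.45
position: [0.5887, 0.0405, 0.0418]
tool_rot: [3.142, -0.002, 3.102]
force: [-0.2, 0.7, 1.8]
grip_width: 0.0851
finger_force: 0.0
```

Call:
move_arm --plan '[[[0,0,0,0,0,0,-1],[0,0,0,0,0,0,-1],[0,0,0,0,0,0,-1],[0,0,0,0,0,0,-1],[0,0,0,0,0,0,-1],[0,0,0,0,0,0,-1],[0,0,0,0,0,0,-1],[0,0,0,0,0,0,-1],[0,0,0,0,0,0,-1],[0,0,0,0,0,0,-1]]]' --grip_force 60

```text
clock: 5.45
position: [0.5904, 0.0397, 0.0444]
tool_rot: [3.141, 0.002, 3.101]
force: [-1.5, 0.3, 9.0]
grip_width: 0.0572
finger_force: 63.9
```

```bash
cat > tray.py <<'E'
import numpy as np
c=np.array([.4375,.080]);y=np.array([-.113,.994])
print([ (c+y*k).round(4) for k in (-.055,.055)])
E
python3 tray.py; python3 - <<'E'
from h import *
c=dict(np.load("w1.npz"),n="wrist")
print(plane(c,(265,275.5),.086),plane(c,(279,186),.086),plane(c,(384.5,228),.07))
# tray rim corners, wrist view
for p in [(209,8),(221,98),(412,74)]: print(plane(c,p,.012).round(4))
# yellow
for p in [(137,70)]: print(plane(c,p,.045).round(4))
E
python3 go.py .444 .025 .15 177.5
```

```text
[array([0.4437, 0.0253]), array([0.4313, 0.1347])]
[0.68135334 0.01902588 0.086     ] [0.58952622 0.03717157 0.086     ] [0.64233291 0.14462791 0.07      ]
[ 0.397  -0.0325  0.012 ]
[ 0.5038 -0.0232  0.012 ]
[0.4793 0.1957 0.012 ]
[ 0.4648 -0.1074  0.045 ]
t 5.5 pos [0.5904 0.0397 0.0444] rpy [1.7997e+02 9.0000e-02 1.7765e+02] w 0.0572 F [-1.5  0.3  9. ] q [-0.2   0.72  0.04  1.82 -0.05  0.6   1.41]
shift units now-axes [ 7.28 -1.03 -5.29] goal-axes [ 7.28 -1.05 -5.28] turn units [0.   0.02 0.03]
```

Call:
move_arm --plan '[[[0,0,-1,0,0,0,-1],[0,0,-1,0,0,0,-1],[0,0,-1,0,0,0,-1],[0,0,-1,0,0,0,-1],[0.8,0.4,-1,0,0,0,-1],[0.8,0.4,0,0,0,0,-1],[0.8,0.4,0,0,0,0,-1],[0.8,0.4,0,0,0,0,-1],[0.8,0.4,0,0,0,0,-1],[0.8,0.4,0,0,0,0,-1]]]'

```text
clock: 6.45
position: [0.4952, 0.0918, 0.1438]
tool_rot: [3.141, 0.001, 3.101]
force: [0.7, -0.8, -2.2]
grip_width: 0.0569
finger_force: 64.5
```

Call:
move_arm --plan '[[[0.8,0.5,0,0,0,0,-1],[0.8,0.5,0,0,0,0,-1],[0.8,0.5,0,0,0,0,-1],[0.7,0.5,0,0,0,0,-1],[0,0,0.5,0,0,0,-1],[0,0,0.5,0,0,0,-1],[0,0,0.5,0,0,0,-1],[0,0,0.5,0,0,0,-1],[0,0,0,0,0,0,-1],[0,0,0,0,0,0,-1]]]'

```text
clock: 7.45
position: [0.4355, 0.1336, 0.103]
tool_rot: [-3.141, -0.001, 3.1]
force: [0.3, 0.1, -1.2]
grip_width: 0.0569
finger_force: 64.0
```

```bash
python3 go.py .4313 .1347 .031 177.5
```

```text
t 7.5 pos [0.4355 0.1336 0.103 ] rpy [-1.7997e+02 -5.0000e-02  1.7762e+02] w 0.0569 F [ 0.3  0.1 -1.2] q [-0.46  0.47  0.04  2.14 -0.04  0.53  1.14]
shift units now-axes [0.21 0.05 3.6 ] goal-axes [0.21 0.05 3.6 ] turn units [-0.   -0.01  0.02]
```

Call:
move_arm --plan '[[[0.2,0.05,0.6,0,0,0,-1],[0,0,0.6,0,0,0,-1],[0,0,0.6,0,0,0,-1],[0,0,0.6,0,0,0,-1],[0,0,0.5,0,0,0,-1],[0,0,0.3,0,0,0,-1],[0,0,0.2,0,0,0,-1],[0,0,0.1,0,0,0,-1],[0,0,0,0,0,0,-1],[0,0,0,0,0,0,-1]]]'

```text
clock: 8.45
position: [0.4317, 0.1351, 0.0335]
tool_rot: [3.141, 0.0, 3.101]
force: [1.0, 0.7, -1.5]
grip_width: 0.057
finger_force: 64.1
```

```bash
python3 go.py .4313 .1347 .029 177.5
```

```text
t 8.4 pos [0.4317 0.1351 0.0335] rpy [1.7999e+02 2.0000e-02 1.7765e+02] w 0.057 F [ 1.   0.7 -1.5] q [-0.45  0.61  0.03  2.18 -0.04  0.35  1.14]
shift units now-axes [ 0.02 -0.02  0.23] goal-axes [ 0.02 -0.02  0.23] turn units [0.   0.   0.02]
```

Call:
move_arm --plan '[[[0,0,0.1,0,0,0,-1],[0,0,0.1,0,0,0,-1],[0,0,0,0,0,0,-1],[0,0,0,0,0,0,1],[0,0,0,0,0,0,1],[0,0,0,0,0,0,1],[0,0,0,0,0,0,1],[0,0,0,0,0,0,1],[0,0,-0.5,0,0,0,1],[0,0,-1,0,0,0,1]]]'

```text
clock: 9.45
position: [0.4309, 0.1348, 0.0593]
tool_rot: [-3.141, -0.002, 3.101]
force: [0.1, 0.1, -0.3]
grip_width: 0.0854
finger_force: 0.0
```

Call:
move_arm --plan '[[[0,0,-1,0,0,0,1],[0,0,-1,0,0,0,1],[0,0,-1,0,0,0,1],[-0.5,-0.2,-1,0,0,0,1],[-1,-0.5,-1,0,0,0,1],[-1,-0.5,-1,0,0,0,1],[-1,-0.5,0,0,0,0,1],[-1,-0.5,0,0,0,0,1],[-1,-0.5,0,0,0,0,1],[-1,-0.5,0,0,0,0,1]]]'

```text
clock: 10.45
position: [0.5594, 0.0652, 0.1802]
tool_rot: [3.141, 0.0, 3.101]
force: [-0.5, 0.6, 0.8]
grip_width: 0.0852
finger_force: 0.0
```

```bash
python3 go.py .685 .018 .18 177.5
```

```text
t 10.4 pos [0.5594 0.0652 0.1802] rpy [1.7999e+02 2.0000e-02 1.7765e+02] w 0.0852 F [-0.5  0.6  0.8] q [-0.28  0.49  0.08  1.82 -0.05  0.84  1.35]
shift units now-axes [-6.37 -2.1   0.01] goal-axes [-6.38 -2.08  0.01] turn units [0.   0.   0.02]
```

Call:
move_arm --plan '[[[-1,-0.35,0,0,0,0,1],[-1,-0.35,0,0,0,0,1],[-1,-0.35,0,0,0,0,1],[-1,-0.35,0,0,0,0,1],[-1,-0.35,0,0,0,0,1],[-1,-0.35,0,0,0,0,1],[-0.3,0,0,0,0,0,1],[0,0,0,0,0,0,1],[0,0,0,0,0,0,1],[0,0,0,0,0,0,1]]]'

```text
clock: 11.45
position: [0.6823, 0.0192, 0.1796]
tool_rot: [3.141, -0.0, 3.101]
force: [-0.2, 0.1, 0.5]
grip_width: 0.0855
finger_force: 0.0
```

```bash
python3 go.py .685 .018 .042 177.5; python3 - <<'E'
from h import *
c=cam("wrist")
for b in blobs(c,(0,0,150),(179,50,255),600)[0]: print(b,plane(c,b[0],.086).round(4))
cv2.imwrite("pics/w2.png",c["im"][...,::-1])
for P in [(.685,.018,.086),(.4313,.1347,.071)]: print(proj(c,P))
E
```

```text
t 11.4 pos [0.6823 0.0192 0.1796] rpy [ 1.7999e+02 -1.0000e-02  1.7768e+02] w 0.0855 F [-0.2  0.1  0.5] q [-0.17  0.67  0.08  1.48 -0.06  0.99  1.46]
shift units now-axes [-0.14 -0.05  6.88] goal-axes [-0.14 -0.05  6.88] turn units [ 0.   -0.    0.03]
(array([198.6, 179.9]), 56177, [0, 0, 560, 352]) [ 0.659  -0.0395  0.086 ]
(array([286.2,  35.9]), 1041, [157, 31, 264, 14]) [0.5555 0.0309 0.086 ]
(array([39.4, 68.9]), 612, [27, 52, 25, 34]) [ 0.5499 -0.1821  0.086 ]
(array([272.5, 214.1]), 4929, [167, 167, 158, 82]) [0.6884 0.0155 0.086 ]
(array([533. , 267.8]), 2413, [485, 245, 75, 61]) [0.7625 0.2887 0.086 ]
(array([478.5, 295.2]), 6204, [391, 253, 169, 108]) [0.7841 0.2171 0.086 ]
[275.56243643 209.71435092]
[399.38183113 -83.07312918]
```

View pics/w2.png

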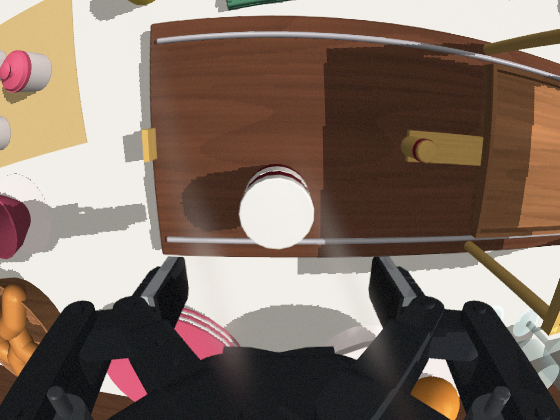

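The wrist view shows jar A's cap centred at (277,211), within 2 px of my estimate; the handle top is near (424,150). Descending and gripping.

Call:
move_arm --plan '[[[-0.2,-0.03,0.8,0,0,0,1],[0,0,0.8,0,0,0,1],[0,0,0.8,0,0,0,1],[0,0,0.8,0,0,0,1],[0,0,0.8,0,0,0,1],[0,0,0.8,0,0,0,1],[0,0,0.8,0,0,0,1],[0,0,0.8,0,0,0,1],[0,0,0.4,0,0,0,1],[0,0,0,0,0,0,1]]]'

```text
clock: 12.5
position: [0.6864, 0.0178, 0.0419]
tool_rot: [-3.141, -0.002, 3.101]
force: [0.1, 0.0, 0.8]
grip_width: 0.0853
finger_force: 0.0
```

Call:
move_arm --plan '[[[0,0,0,0,0,0,-1],[0,0,0,0,0,0,-1],[0,0,0,0,0,0,-1],[0,0,0,0,0,0,-1],[0,0,0,0,0,0,-1],[0,0,0,0,0,0,-1],[0,0,0,0,0,0,-1],[0,0,-0.3,0,0,0,-1],[0,0,-1,0,0,0,-1],[0,0,-1,0,0,0,-1]]]'

```text
clock: 13.5
position: [0.6867, 0.0178, 0.09]
tool_rot: [-3.141, -0.001, 3.1]
force: [0.7, -0.8, -1.0]
grip_width: 0.0568
finger_force: 64.2
```

```bash
python3 go.py .444 .023 .1 177.5; python3 - <<'E'
from h import *
c=cam("top")
for b in blobs(c,(0,0,150),(179,50,255),150,(200,180,300,235))[0]: print(b,plane(c,b[0],.071).round(4))
for u in [(390.3,156.6)]: print([ (b[0],plane(c,b[0],.047).round(3)) for b in blobs(c,(160,120,90),(179,255,255),100,(330,140,450,225))[0]])
E
```

```text
t 13.5 pos [0.6867 0.0178 0.09  ] rpy [-1.7999e+02 -4.0000e-02  1.7765e+02] w 0.0568 F [ 0.7 -0.8 -1. ] q [-0.16  0.78  0.07  1.53 -0.07  0.84  1.47]
shift units now-axes [12.13 -0.24 -0.49] goal-axes [12.13 -0.27 -0.5 ] turn units [-0.   -0.01  0.02]
(array([295.3, 205.5]), 388, [287, 184, 13, 51]) [ 0.4468 -0.0688  0.071 ]
[(array([390.4, 156.5]), array([ 0.595, -0.34 ,  0.047])), (array([362.2, 177.3]), array([ 0.533, -0.259,  0.047])), (array([422.6, 186.7]), array([ 0.509, -0.431,  0.047])), (array([390.3, 187.3]), array([ 0.506, -0.339,  0.047]))]
```

Call:
move_arm --plan '[[[0.5,0,-1,0,0,0,-1],[0.8,0,-0.5,0,0,0,-1],[1,0,0,0,0,0,-1],[1,0,0,0,0,0,-1],[1,0,0,0,0,0,-1],[1,0,0,0,0,0,-1],[1,0,0,0,0,0,-1],[1,0,0,0,0,0,-1],[1,0,0,0,0,0,-1],[1,-0.2,0,0,0,0,-1]]]'

```text
clock: 14.55
position: [0.5002, 0.0219, 0.1196]
tool_rot: [3.141, 0.001, 3.101]
force: [0.5, -0.6, -1.9]
grip_width: 0.0571
finger_force: 64.3
```

Call:
move_arm --plan '[[[1,0,0,0,0,0,-1],[1,0,0,0,0,0,-1],[0.8,0,0,0,0,0,-1],[0,0,0.6,0,0,0,-1],[0,0,0.6,0,0,0,-1],[0,0,0.6,0,0,0,-1],[0,0,0.6,0,0,0,-1],[0,0,0.6,0,0,0,-1],[0,0,0,0,0,0,-1],[0,0,0,0,0,0,-1]]]'

```text
clock: 15.55
position: [0.445, 0.0237, 0.0594]
tool_rot: [-3.141, -0.0, 3.1]
force: [0.0, 0.1, -1.6]
grip_width: 0.0569
finger_force: 64.3
```

```bash
python3 go.py .444 .023 .0295 177.5
```

```text
t 15.6 pos [0.445  0.0237 0.0594] rpy [-1.7999e+02 -2.0000e-02  1.7764e+02] w 0.0569 F [ 0.   0.1 -1.6] q [-0.22  0.55  0.05  2.19 -0.06  0.41  1.41]
shift units now-axes [ 0.05 -0.04  1.5 ] goal-axes [ 0.05 -0.04  1.5 ] turn units [-0.   -0.    0.02]
```

Call:
move_arm --plan '[[[0,0,0.5,0,0,0,-1],[0,0,0.5,0,0,0,-1],[0,0,0.35,0,0,0,-1],[0,0,0.2,0,0,0,-1],[0,0,0,0,0,0,-1],[0,0,0,0,0,0,1],[0,0,0,0,0,0,1],[0,0,0,0,0,0,1],[0,0,0,0,0,0,1],[0,0,0,0,0,0,1]]]'

```text
clock: 16.55
position: [0.445, 0.0238, 0.0283]
tool_rot: [-3.142, 0.0, 3.101]
force: [0.2, 0.2, -0.1]
grip_width: 0.0853
finger_force: 0.0
```

Call:
move_arm --plan '[[[0,0,-0.5,0,0,0,1],[0,0,-1,0,0,0,1],[0,0,-1,0,0,0,1],[0,0,-1,0,0,0,1],[0,0,-1,0,0,0,1],[-0.7,0.4,-1,0,0,0,1],[-1,0.7,-1,0,0,0,1],[-1,0.7,-1,0,0,0,1],[-1,0.7,0,0,0,0,1],[-1,0.7,0,0,0,0,1]]]'

```text
clock: 17.55
position: [0.5425, 0.0845, 0.1799]
tool_rot: [3.141, 0.002, 3.101]
force: [-0.4, -0.6, 0.5]
grip_width: 0.0856
finger_force: 0.0
```

Call:
move_arm --plan '[[[-1,0.7,0,0,0,0,1],[-1,0.7,0,0,0,0,1],[-1,0.7,0,0,0,0,1],[-1,0.7,0,0,0,0,1],[-0.9,0.5,0,0,0,0,1],[0,0,0,0,0,0,1],[0,0,0,0,0,0,1],[0,0,0,0,0,0,1],[0,0,0,0,0,0,1],[0,0,0,0,0,0,1]]]'

```text
clock: 18.55
position: [0.6419, 0.1456, 0.1787]
tool_rot: [3.142, 0.0, 3.1]
force: [0.6, 0.5, -0.6]
grip_width: 0.0854
finger_force: 0.0
```

```bash
python3 go.py .643 .143 .043 177.5; python3 - <<'E'
from h import *
c=cam("wrist");s=cam("side")
for P in [(.643,.143,.07),(.4313,.1347,.071),(.444,.023,.071)]: print(proj(c,P).round(1),proj(s,P).round(1))
im=np.hstack([c["im"][:380,60:460],cv2.resize(s["im"][110:270,190:360],(400,380))])
cv2.imwrite("pics/w3.png",im[...,::-1])
E
```

```text
t 18.6 pos [0.6419 0.1456 0.1787] rpy [1.8000e+02 1.0000e-02 1.7763e+02] w 0.0854 F [ 0.6  0.5 -0.6] q [-0.37  0.63  0.08  1.56 -0.06  0.95  1.26]
shift units now-axes [-0.06 -0.13  6.78] goal-axes [-0.06 -0.13  6.78] turn units [0.   0.   0.02]
[273.9 202.2] [297.7 156. ]
[252.4 -53.2] [234.7 177. ]
[121.4 -18.9] [256.1 198. ]
```

View pics/w3.png

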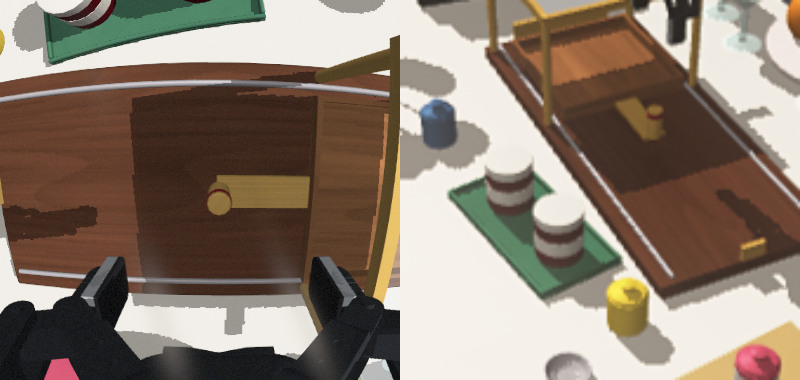

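Both jars stand upright on the tray (side crop, caps at (508,168) and (558,212)). The post is centred at wrist pixel (279,204), between the fingers. Grasping the handle.

Call:
move_arm --plan '[[[-0.08,0,0.8,0,0,0,1],[0,0,0.8,0,0,0,1],[0,0,0.8,0,0,0,1],[0,0,0.8,0,0,0,1],[0,0,0.8,0,0,0,1],[0,0,0.8,0,0,0,1],[0,0,0.8,0,0,0,1],[0,0,0.7,0,0,0,1],[0,0,0.4,0,0,0,1],[0,0,0,0,0,0,1]]]'

```text
clock: 19.65
position: [0.6432, 0.1456, 0.043]
tool_rot: [-3.141, -0.002, 3.101]
force: [-0.4, -0.3, 0.6]
grip_width: 0.0853
finger_force: 0.0
```

Call:
move_arm --plan '[[[0,0,0,0,0,0,-1],[0,0,0,0,0,0,-1],[0,0,0,0,0,0,-1],[0,0,0,0,0,0,-1],[0,0,0,0,0,0,-1],[0,0,0,0,0,0,-1],[0,0,0,0,0,0,-1],[0,0,0,0,0,0,-1],[0,0,0,0,0,0,-1],[0,0,0,0,0,0,-1]]]'

```text
clock: 20.65
position: [0.644, 0.1458, 0.0449]
tool_rot: [3.141, 0.0, 3.101]
force: [-1.1, -0.4, 5.8]
grip_width: 0.0182
finger_force: 58.4
```

```bash
python3 go.py .634 -.07 .045 177.5
```

```text
t 20.6 pos [0.644  0.1458 0.0449] rpy [1.7999e+02 3.0000e-02 1.7765e+02] w 0.0182 F [-1.1 -0.4  5.8] q [-0.35  0.8   0.06  1.62 -0.07  0.72  1.27]
shift units now-axes [ 6.00e-02 -1.08e+01 -1.00e-02] goal-axes [ 3.00e-02 -1.08e+01 -1.00e-02] turn units [0.   0.   0.02]
```

Call:
move_arm --plan '[[[0,-0.4,0,0,0,0,-1],[0,-0.7,0,0,0,0,-1],[0,-0.8,0,0,0,0,-1],[0,-0.8,0,0,0,0,-1],[0,-0.8,0,0,0,0,-1],[0,-0.8,0,0,0,0,-1],[0,-0.8,0,0,0,0,-1],[0,-0.8,0,0,0,0,-1],[0,-0.8,0,0,0,0,-1],[0,-0.8,0,0,0,0,-1]]]'

```text
clock: 21.65
position: [0.6371, -0.0038, 0.0448]
tool_rot: [3.141, -0.001, 3.101]
force: [-6.6, 5.5, 9.5]
grip_width: 0.0178
finger_force: 59.2
```

```bash
python3 go.py .634 -.07 .045 177.5
```

```text
t 21.6 pos [ 0.6371 -0.0038  0.0448] rpy [ 1.7994e+02 -5.0000e-02  1.7768e+02] w 0.0178 F [-6.6  5.5  9.5] q [-0.11  0.77  0.04  1.69 -0.05  0.68  1.48]
shift units now-axes [ 0.02 -3.31 -0.01] goal-axes [ 0.01 -3.31 -0.01] turn units [ 0.01 -0.01  0.03]
```

Call:
move_arm --plan '[[[-0.02,-0.4,0,0,0,0,-1],[0,-0.4,0,0,0,0,-1],[0,-0.4,0,0,0,0,-1],[0,-0.4,0,0,0,0,-1],[0,-0.3,0,0,0,0,-1],[0,-0.3,0,0,0,0,-1],[0,-0.2,0,0,0,0,-1],[0,-0.2,0,0,0,0,-1],[0,-0.2,0,0,0,0,-1],[0,0,0,0,0,0,-1]]]'

```text
clock: 22.65
position: [0.6345, -0.0605, 0.0448]
tool_rot: [3.142, -0.002, 3.1]
force: [-11.7, 0.0, 14.0]
grip_width: 0.0181
finger_force: 59.7
```

```bash
python3 go.py .634 -.08 .045 177.5
```

```text
t 22.6 pos [ 0.6345 -0.0605  0.0448] rpy [ 1.8000e+02 -1.4000e-01  1.7762e+02] w 0.0181 F [-11.7   0.   14. ] q [-0.02  0.77  0.04  1.69 -0.04  0.68  1.56]
shift units now-axes [-0.02 -0.97 -0.01] goal-axes [-0.02 -0.97 -0.01] turn units [ 0.   -0.02  0.02]
```

Call:
move_arm --plan '[[[0.05,-0.15,0,0,0,0,-1],[0.05,-0.15,0,0,0,0,-1],[0,-0.15,0,0,0,0,-1],[0,-0.15,0,0,0,0,-1],[0,-0.15,0,0,0,0,-1],[0,-0.15,0,0,0,0,-1],[0,-0.1,0,0,0,0,-1],[0,-0.1,0,0,0,0,-1],[0,0,0,0,0,0,-1],[0,0,0,0,0,0,-1]]]'

```text
clock: 23.65
position: [0.6338, -0.0726, 0.0447]
tool_rot: [3.132, 0.0, 3.107]
force: [-0.7, 44.5, 11.1]
grip_width: 0.0182
finger_force: 60.7
```

```bash
python3 go.py .634 -.087 .045 177.5
```

```text
t 23.6 pos [ 0.6338 -0.0726  0.0447] rpy [1.7945e+02 2.0000e-02 1.7800e+02] w 0.0182 F [-0.7 44.5 11.1] q [ 0.01  0.77  0.02  1.69 -0.04  0.68  1.6 ]
shift units now-axes [-0.03 -0.72 -0.02] goal-axes [-0.04 -0.72 -0.01] turn units [0.09 0.   0.08]
```

The carriage stopped hard at y=-0.0726 (44 N), so it is at the loading stop. Relaxing, releasing and rising.

Call:
move_arm --plan '[[[0,0.25,0,0,0,0,-1],[0,0.15,0,0,0,0,-1],[0,0,0,0,0,0,-1],[0,0,0,0,0,0,1],[0,0,0,0,0,0,1],[0,0,0,0,0,0,1],[0,0,0,0,0,0,1],[0,0,-1,0,0,0,1],[0,0,-1,0,0,0,1],[0,0,-1,0,0,0,1]]]'

```text
clock: 24.65
position: [0.6329, -0.0742, 0.1049]
tool_rot: [-3.141, -0.001, 3.1]
force: [0.2, 0.0, 1.1]
grip_width: 0.0854
finger_force: 0.0
```

Call:
move_arm --plan '[[[0,0,-1,0,0,0,1],[0.5,-1,-1,0,0,0,1],[0.5,-1,0,0,0,0,1],[0.5,-1,0,0,0,0,1],[0.5,-1,0,0,0,0,1],[0.5,-1,0,0,0,0,1],[0.5,-1,0,0,0,0,1],[0.5,-1,0,0,0,0,1],[0.5,-1,0,0,0,0,1],[0.5,-1,0,0,0,0,1]]]'

```text
clock: 25.65
position: [0.5352, -0.2511, 0.1443]
tool_rot: [-3.141, -0.0, 3.1]
force: [0.2, -0.2, -0.1]
grip_width: 0.0856
finger_force: 0.0
```

```bash
cat > pots.py <<'E'
from h import *
cs=[cam("wrist"),cam("side"),cam("top")]
for c in cs:
    for b in blobs(c,(160,120,80),(179,255,255),60)[0]:
        P=plane(c,b[0],.047)
        if .42<P[0]<.64 and -.5<P[1]<-.18: print(c["n"],b[0],b[1],P.round(4)[:2])
cv2.imwrite("pics/pots.png",cs[0]["im"][...,::-1])
E
python3 go.py .532 -.259 .018 177.5; python3 pots.py
```

```text
t 25.6 pos [ 0.5352 -0.2511  0.1443] rpy [-1.7999e+02 -1.0000e-02  1.7763e+02] w 0.0856 F [ 0.2 -0.2 -0.1] q [ 0.31  0.57  0.04  1.77 -0.03  0.8   1.9 ]
shift units now-axes [ 0.14 -0.4   6.32] goal-axes [ 0.14 -0.4   6.32] turn units [-0.   -0.    0.02]
wrist [167.  171.3] 2517 [ 0.5043 -0.3359]
wrist [ 74.9 182.7] 1743 [ 0.5079 -0.4267]
wrist [268.8 200.2] 2712 [ 0.5311 -0.2572]
side [341.6 262.5] 216 [ 0.5309 -0.261 ]
side [401.5 280.8] 258 [ 0.6213 -0.3721]
side [351.4 290. ] 273 [ 0.5035 -0.3406]
side [378.1 320. ] 327 [ 0.5071 -0.4337]
top [362.2 177.6] 191 [ 0.5321 -0.259 ]
```

Pot p2 was knocked to about (0.621,-0.372), so I'll re-measure it when its turn comes. p1 agrees in all three views. Descending on p1.

Call:
move_arm --plan '[[[0.16,-0.38,0.7,0,0,0,1],[0,0,0.7,0,0,0,1],[0,0,0.7,0,0,0,1],[0,0,0.7,0,0,0,1],[0,0,0.7,0,0,0,1],[0,0,0.7,0,0,0,1],[0,0,0.7,0,0,0,1],[0,0,0.7,0,0,0,1],[0,0,0.45,0,0,0,1],[0,0,0.2,0,0,0,1]]]'

```text
clock: 26.8
position: [0.532, -0.2574, 0.0182]
tool_rot: [3.141, -0.001, 3.101]
force: [0.1, -0.3, 0.1]
grip_width: 0.0854
finger_force: 0.0
```

Call:
move_arm --plan '[[[0,0,0,0,0,0,1],[0,0,0,0,0,0,-1],[0,0,0,0,0,0,-1],[0,0,0,0,0,0,-1],[0,0,0,0,0,0,-1],[0,0,0,0,0,0,-1],[0,0,0,0,0,0,-1],[0,0,0,0,0,0,-1],[0,0,0,0,0,0,-1],[0,0,0,0,0,0,-1]]]' --grip_force 50

```text
clock: 27.8
position: [0.5326, -0.2577, 0.0201]
tool_rot: [-3.141, 0.001, 3.101]
force: [-1.2, 0.9, 9.2]
grip_width: 0.0446
finger_force: 50.0
```

```bash
python3 go.py .690 .143 .12 177.5
```

```text
t 27.8 pos [ 0.5326 -0.2577  0.0201] rpy [-1.7998e+02  5.0000e-02  1.7765e+02] w 0.0446 F [-1.2  0.9  9.2] q [ 0.33  0.76  0.03  1.82 -0.04  0.56  1.91]
shift units now-axes [-7.04 20.34 -5.  ] goal-axes [-6.99 20.36 -5.  ] turn units [-0.    0.01  0.02]
```

Call:
move_arm --plan '[[[0,0,-0.5,0,0,0,-1],[0,0,-1,0,0,0,-1],[0,0,-1,0,0,0,-1],[0,0.4,-1,0,0,0,-1],[-0.35,0.9,-1,0,0,0,-1],[-0.35,1,-0.5,0,0,0,-1],[-0.35,1,0,0,0,0,-1],[-0.35,1,0,0,0,0,-1],[-0.35,1,0,0,0,0,-1],[-0.35,1,0,0,0,0,-1]]]'

```text
clock: 28.8
position: [0.5798, -0.1326, 0.1201]
tool_rot: [-3.142, 0.001, 3.101]
force: [0.9, -0.2, -0.4]
grip_width: 0.0445
finger_force: 51.1
```

Call:
move_arm --plan '[[[-0.35,1,0,0,0,0,-1],[-0.35,1,0,0,0,0,-1],[-0.35,1,0,0,0,0,-1],[-0.35,1,0,0,0,0,-1],[-0.35,1,0,0,0,0,-1],[-0.35,1,0,0,0,0,-1],[-0.35,1,0,0,0,0,-1],[-0.35,1,0,0,0,0,-1],[-0.35,1,0,0,0,0,-1],[-0.35,1,0,0,0,0,-1]]]'

```text
clock: 29.8
position: [0.6582, 0.0649, 0.1196]
tool_rot: [3.142, 0.0, 3.101]
force: [0.3, -0.6, -0.2]
grip_width: 0.0449
finger_force: 51.1
```

Call:
move_arm --plan '[[[-0.35,1,0,0,0,0,-1],[-0.35,1,0,0,0,0,-1],[-0.35,1,0,0,0,0,-1],[-0.3,1,0,0,0,0,-1],[0,0,0,0,0,0,-1],[0,0,0,0,0,0,-1],[0,0,0,0,0,0,-1],[0,0,0,0,0,0,-1],[0,0,0,0,0,0,-1],[0,0,0,0,0,0,-1]]]'

```text
clock: 30.8
position: [0.6879, 0.142, 0.1194]
tool_rot: [-3.142, 0.0, 3.1]
force: [-0.3, -0.2, -1.9]
grip_width: 0.0445
finger_force: 51.2
```

```bash
python3 go.py .690 .143 .049 177.5;  python3 - <<'E'
from h import *
c=cam("wrist")
for P in [(.6338,-.0726,.07)]: print(proj(c,P))
cv2.imwrite("pics/w4.png",c["im"][...,::-1])
E
```

```text
t 30.8 pos [0.6879 0.142  0.1194] rpy [-180.      0.    177.62] w 0.0445 F [-0.3 -0.2 -1.9] q [-0.33  0.76  0.06  1.46 -0.06  0.91  1.28]
shift units now-axes [-0.1   0.06  3.52] goal-axes [-0.1   0.06  3.52] turn units [-0.    0.    0.02]
[  3.86105994 167.52266948]
```

View pics/w4.png

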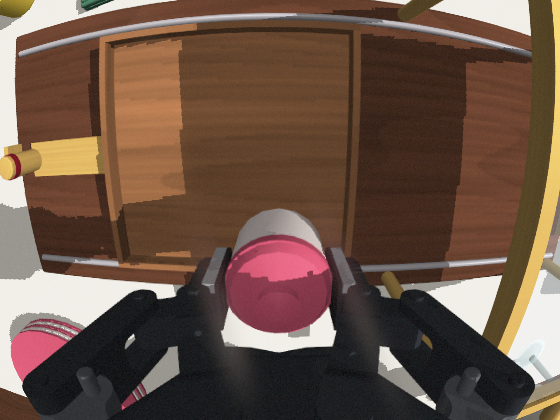

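The wrist view shows the carriage rim at columns 104 and 357, with its -x edge near row 33. The handle at (10,165) is where expected, and the pot is held upright above the +x,+y corner. Checking the deck centre numerically before lowering.

```bash
python3 - <<'E'
from h import *
f=cv2.imread("pics/w4.png");c=cam("wrist")
D=np.array([.6419,.1052]);X=np.array([.999,-.0455]);Y=np.array([.0455,.999])
for p in [(103,37),(104,100),(115,200),(359,33),(358,100),(354,200)]:
    P=plane(c,p,.044)[:2]-D; print(p,"deck-frame",round(P@X,4),round(P@Y,4))
E
```

```text
(103, 37) deck-frame -0.0896 -0.0885
(104, 100) deck-frame -0.0416 -0.0875
(115, 200) deck-frame 0.0343 -0.0849
(359, 33) deck-frame -0.0834 0.0937
(358, 100) deck-frame -0.0365 0.0933
(354, 200) deck-frame 0.0337 0.0938
```

Call:
move_arm --plan '[[[-0.1,0.05,0.5,0,0,0,-1],[0,0,0.6,0,0,0,-1],[0,0,0.6,0,0,0,-1],[0,0,0.6,0,0,0,-1],[0,0,0.5,0,0,0,-1],[0,0,0.4,0,0,0,-1],[0,0,0.2,0,0,0,-1],[0,0,0.1,0,0,0,-1],[0,0,0,0,0,0,-1],[0,0,0,0,0,0,-1]]]'

```text
clock: 31.9
position: [0.6902, 0.1433, 0.0497]
tool_rot: [3.141, 0.001, 3.101]
force: [0.7, 0.3, -0.7]
grip_width: 0.0445
finger_force: 51.4
```

```bash
python3 go.py .690 .143 .048 177.5
```

```text
t 31.9 pos [0.6902 0.1433 0.0497] rpy [1.7999e+02 4.0000e-02 1.7765e+02] w 0.0445 F [ 0.7  0.3 -0.7] q [-0.32  0.85  0.05  1.49 -0.06  0.8   1.28]
shift units now-axes [ 0.01 -0.02  0.08] goal-axes [ 0.01 -0.02  0.08] turn units [0.   0.01 0.02]
```

Call:
move_arm --plan '[[[0,0,0.07,0,0,0,-1],[0,0,0,0,0,0,-1],[0,0,0,0,0,0,1],[0,0,0,0,0,0,1],[0,0,0,0,0,0,1],[0,0,0,0,0,0,1],[0,0,-0.5,0,0,0,1],[0,0,-1,0,0,0,1],[0,0,-1,0,0,0,1],[0,0,-1,0,0,0,1]]]'

```text
clock: 32.9
position: [0.69, 0.1432, 0.1194]
tool_rot: [3.142, 0.0, 3.1]
force: [-0.4, 0.9, 0.3]
grip_width: 0.0856
finger_force: 0.0
```

Call:
move_arm --plan '[[[0,-0.4,-1,0,0,0,1],[0.3,-1,-0.3,0,0,0,1],[0.35,-1,0,0,0,0,1],[0.35,-1,0,0,0,0,1],[0.35,-1,0,0,0,0,1],[0.35,-1,0,0,0,0,1],[0.35,-1,0,0,0,0,1],[0.35,-1,0,0,0,0,1],[0.35,-1,0,0,0,0,1],[0.35,-1,0,0,0,0,1]]]'

```text
clock: 33.9
position: [0.6195, -0.0437, 0.1439]
tool_rot: [-3.142, -0.0, 3.1]
force: [1.7, 1.1, -1.2]
grip_width: 0.0853
finger_force: 0.0
```

Call:
move_arm --plan '[[[0.35,-1,0,0,0,0,1],[0.35,-1,0,0,0,0,1],[0.35,-1,0,0,0,0,1],[0.35,-1,0,0,0,0,1],[0.35,-1,0,0,0,0,1],[0.35,-1,0,0,0,0,1],[0.35,-1,0,0,0,0,1],[0.35,-1,0,0,0,0,1],[0.35,-1,0,0,0,0,1],[0.35,-1,0,0,0,0,1]]]'

```text
clock: 34.9
position: [0.5411, -0.2405, 0.1439]
tool_rot: [-3.142, -0.0, 3.1]
force: [0.5, -0.7, 0.8]
grip_width: 0.0852
finger_force: 0.0
```

```bash
python3 go.py .505 -.338 .019 177.5; python3 pots.py; python3 - <<'E'
from h import *
for n in("top","side"):
    c=cam(n)
    for b in blobs(c,(160,120,80),(179,255,255),60)[0]:
        P=plane(c,b[0],.075)
        if .55<P[0]<.75 and 0<P[1]<.2: print(n,b,P.round(4))
E
```

```text
t 34.9 pos [ 0.5411 -0.2405  0.1439] rpy [-180.     -0.    177.64] w 0.0852 F [ 0.5 -0.7  0.8] q [ 0.28  0.58  0.06  1.77 -0.05  0.8   1.89]
shift units now-axes [ 1.6  -4.95  6.25] goal-axes [ 1.59 -4.95  6.25] turn units [-0.   -0.    0.02]
wrist [153.6 164.9] 2438 [ 0.5043 -0.3359]
wrist [ 64.6 177.2] 1677 [ 0.508  -0.4267]
wrist [132.5 282.2] 399 [ 0.6097 -0.3761]
side [401.5 280.8] 258 [ 0.6213 -0.3721]
side [351.3 290.1] 266 [ 0.5032 -0.3407]
side [378.1 320. ] 326 [ 0.5071 -0.4337]
top (array([221.7, 117.2]), 213, [214, 109, 17, 17]) [0.6909 0.1415 0.075 ]
side (array([311.5, 150.7]), 118, [305, 146, 14, 10]) [0.6906 0.1416 0.075 ]
```

Call:
move_arm --plan '[[[0.33,-0.99,0,0,0,0,1],[0.33,-0.99,0,0,0,0,1],[0.33,-0.99,0,0,0,0,1],[0.33,-0.99,0,0,0,0,1],[0.33,-0.99,0,0,0,0,1],[0,0,0,0,0,0,1],[0,0,0.6,0,0,0,1],[0,0,0.8,0,0,0,1],[0,0,0.8,0,0,0,1],[0,0,0.8,0,0,0,1]]]'

```text
clock: 36.15
position: [0.5056, -0.3348, 0.0824]
tool_rot: [3.141, -0.0, 3.103]
force: [0.1, -0.2, -0.2]
grip_width: 0.0855
finger_force: 0.0
```

Call:
move_arm --plan '[[[0,0,0.8,0,0,0,1],[0,0,0.8,0,0,0,1],[0,0,0.8,0,0,0,1],[0,0,0.6,0,0,0,1],[0,0,0.2,0,0,0,1],[0,0,0,0,0,0,-1],[0,0,0,0,0,0,-1],[0,0,0,0,0,0,-1],[0,0,0,0,0,0,-1],[0,0,0,0,0,0,-1]]]'

```text
clock: 37.15
position: [0.5055, -0.3368, 0.0209]
tool_rot: [-3.141, 0.001, 3.1]
force: [-0.6, 0.2, 6.0]
grip_width: 0.0449
finger_force: 50.4
```

Call:
move_arm --plan '[[[0,0,0,0,0,0,-1],[0,0,0,0,0,0,-1],[0,0,-0.5,0,0,0,-1],[0,0,-1,0,0,0,-1],[0,0,-1,0,0,0,-1],[0,0,-1,0,0,0,-1],[0,0,-1,0,0,0,-1],[0,0,-0.5,0,0,0,-1],[0,0,0,0,0,0,-1],[0,0,0,0,0,0,-1]]]'

```text
clock: 38.15
position: [0.5049, -0.3364, 0.1196]
tool_rot: [3.141, -0.0, 3.101]
force: [0.0, 0.5, -2.3]
grip_width: 0.0446
finger_force: 51.2
```

```bash
python3 go.py .598 .147 .12 177.5
```

```text
t 38.1 pos [ 0.5049 -0.3364  0.1196] rpy [ 1.7999e+02 -1.0000e-02  1.7765e+02] w 0.0446 F [ 0.   0.5 -2.3] q [ 0.45  0.63  0.06  1.75 -0.05  0.77  2.06]
shift units now-axes [-3.660e+00  2.434e+01 -2.000e-02] goal-axes [-3.600e+00  2.435e+01 -2.000e-02] turn units [ 0.   -0.    0.03]
```

Call:
move_arm --plan '[[[-0.15,0.6,0,0,0,0,-1],[-0.15,1,0,0,0,0,-1],[-0.15,1,0,0,0,0,-1],[-0.15,1,0,0,0,0,-1],[-0.15,1,0,0,0,0,-1],[-0.15,1,0,0,0,0,-1],[-0.15,1,0,0,0,0,-1],[-0.15,1,0,0,0,0,-1],[-0.15,1,0,0,0,0,-1],[-0.15,1,0,0,0,0,-1]]]'

```text
clock: 39.15
position: [0.5426, -0.144, 0.1191]
tool_rot: [3.141, -0.001, 3.101]
force: [0.4, -0.3, -0.1]
grip_width: 0.0445
finger_force: 51.3
```

Call:
move_arm --plan '[[[-0.15,1,0,0,0,0,-1],[-0.15,1,0,0,0,0,-1],[-0.15,1,0,0,0,0,-1],[-0.15,1,0,0,0,0,-1],[-0.15,1,0,0,0,0,-1],[-0.15,1,0,0,0,0,-1],[-0.15,1,0,0,0,0,-1],[-0.15,1,0,0,0,0,-1],[-0.15,1,0,0,0,0,-1],[-0.15,1,0,0,0,0,-1]]]'

```text
clock: 40.15
position: [0.5804, 0.0545, 0.119]
tool_rot: [-3.141, -0.001, 3.101]
force: [-0.0, -0.1, -1.8]
grip_width: 0.0443
finger_force: 51.3
```

Call:
move_arm --plan '[[[-0.15,1,0,0,0,0,-1],[-0.15,1,0,0,0,0,-1],[-0.15,1,0,0,0,0,-1],[-0.15,1,0,0,0,0,-1],[0,0.7,0,0,0,0,-1],[0,0,0.5,0,0,0,-1],[0,0,0.6,0,0,0,-1],[0,0,0.5,0,0,0,-1],[0,0,0,0,0,0,-1],[0,0,0,0,0,0,-1]]]'

```text
clock: 41.15
position: [0.5969, 0.1454, 0.0876]
tool_rot: [-3.141, -0.001, 3.1]
force: [0.4, -0.0, -0.7]
grip_width: 0.0439
finger_force: 51.3
```

```bash
python3 go.py .598 .147 .049 177.5
```

```text
t 41.1 pos [0.5969 0.1454 0.0876] rpy [-1.7997e+02 -3.0000e-02  1.7760e+02] w 0.0439 F [ 0.4 -0.  -0.7] q [-0.38  0.68  0.07  1.74 -0.07  0.72  1.25]
shift units now-axes [-0.05  0.09  1.93] goal-axes [-0.05  0.08  1.93] turn units [-0.   -0.01  0.02]
```

Call:
move_arm --plan '[[[-0.05,0.08,0.5,0,0,0,-1],[0,0,0.6,0,0,0,-1],[0,0,0.5,0,0,0,-1],[0,0,0.3,0,0,0,-1],[0,0,0.1,0,0,0,-1],[0,0,0,0,0,0,-1],[0,0,0,0,0,0,1],[0,0,0,0,0,0,1],[0,0,0,0,0,0,1],[0,0,0,0,0,0,1]]]'

```text
clock: 42.15
position: [0.598, 0.1476, 0.0476]
tool_rot: [-3.141, -0.0, 3.101]
force: [0.1, 0.0, -0.0]
grip_width: 0.0855
finger_force: 0.0
```

Call:
move_arm --plan '[[[0,0,-0.5,0,0,0,1],[0,0,-1,0,0,0,1],[0,0,-1,0,0,0,1],[0,0,-1,0,0,0,1],[0,-0.5,-1,0,0,0,1],[0.1,-1,-0.3,0,0,0,1],[0.1,-1,0,0,0,0,1],[0.1,-1,0,0,0,0,1],[0.1,-1,0,0,0,0,1],[0.1,-1,0,0,0,0,1]]]'

```text
clock: 43.15
position: [0.5829, 0.0361, 0.1438]
tool_rot: [-3.141, -0.0, 3.1]
force: [0.2, -0.6, -0.7]
grip_width: 0.0855
finger_force: 0.0
```

Call:
move_arm --plan '[[[0.1,-1,0,0,0,0,1],[0.1,-1,0,0,0,0,1],[0.1,-1,0,0,0,0,1],[0.1,-1,0,0,0,0,1],[0.1,-1,0,0,0,0,1],[0.1,-1,0,0,0,0,1],[0.1,-1,0,0,0,0,1],[0.1,-1,0,0,0,0,1],[0.1,-1,0,0,0,0,1],[0.1,-1,0,0,0,0,1]]]'

```text
clock: 44.15
position: [0.5543, -0.1627, 0.1438]
tool_rot: [-3.141, -0.001, 3.1]
force: [0.4, -0.4, 0.5]
grip_width: 0.0853
finger_force: 0.0
```

Call:
move_arm --plan '[[[0.1,-1,0,0,0,0,1],[0.1,-1,0,0,0,0,1],[0.1,-1,0,0,0,0,1],[0.1,-1,0,0,0,0,1],[0.1,-1,0,0,0,0,1],[0.1,-1,0,0,0,0,1],[0.1,-1,0,0,0,0,1],[0.1,-1,0,0,0,0,1],[0.1,-1,0,0,0,0,1],[0.1,-1,0,0,0,0,1]]]'

```text
clock: 45.15
position: [0.5257, -0.3615, 0.1437]
tool_rot: [-3.142, -0.001, 3.1]
force: [0.1, 0.6, -0.0]
grip_width: 0.0856
finger_force: 0.0
```

```bash
python3 go.py .5085 -.4295 .019 177.5; python3 pots.py
```

```text
t 45.1 pos [ 0.5257 -0.3615  0.1437] rpy [-1.800e+02 -4.000e-02  1.776e+02] w 0.0856 F [ 0.1  0.6 -0. ] q [ 0.45  0.64  0.09  1.64 -0.07  0.86  2.09]
shift units now-axes [ 0.71 -3.43  6.23] goal-axes [ 0.71 -3.44  6.23] turn units [-0.   -0.01  0.02]
wrist [189.7 186.2] 2440 [ 0.5075 -0.4286]
wrist [274.3 307.6] 1795 [ 0.6203 -0.3679]
side [401.5 280.8] 259 [ 0.6213 -0.3721]
side [378. 320.] 324 [ 0.5069 -0.4336]
top [400.8 146.8] 194 [ 0.6233 -0.3696]
top [422.1 186.7] 187 [ 0.5092 -0.4296]
```

Call:
move_arm --plan '[[[0.18,-0.87,0,0,0,0,1],[0.18,-0.87,0,0,0,0,1],[0.18,-0.87,0,0,0,0,1],[0.19,-0.86,0,0,0,0,1],[0,0,0,0,0,0,1],[0,0,0.6,0,0,0,1],[0,0,0.8,0,0,0,1],[0,0,0.8,0,0,0,1],[0,0,0.8,0,0,0,1],[0,0,0.8,0,0,0,1]]]'

```text
clock: 46.3
position: [0.5096, -0.4281, 0.066]
tool_rot: [3.141, -0.001, 3.101]
force: [-0.3, -0.8, -1.2]
grip_width: 0.085
finger_force: 0.0
```

Call:
move_arm --plan '[[[0,0,0.8,0,0,0,1],[0,0,0.8,0,0,0,1],[0,0,0.6,0,0,0,1],[0,0,0.2,0,0,0,1],[0,0,0,0,0,0,1],[0,0,0,0,0,0,-1],[0,0,0,0,0,0,-1],[0,0,0,0,0,0,-1],[0,0,0,0,0,0,-1],[0,0,0,0,0,0,-1]]]'

```text
clock: 47.3
position: [0.51, -0.4289, 0.0209]
tool_rot: [-3.141, 0.001, 3.1]
force: [-1.1, 1.4, 7.4]
grip_width: 0.0443
finger_force: 50.2
```

Call:
move_arm --plan '[[[0,0,0,0,0,0,-1],[0,0,0,0,0,0,-1],[0,0,-0.5,0,0,0,-1],[0,0,-1,0,0,0,-1],[0,0,-1,0,0,0,-1],[0,0,-1,0,0,0,-1],[0,0,-1,0,0,0,-1],[0,0,-0.5,0,0,0,-1],[0,0,0,0,0,0,-1],[0,0,0,0,0,0,-1]]]'

```text
clock: 48.3
position: [0.5095, -0.4284, 0.1194]
tool_rot: [3.141, -0.0, 3.101]
force: [-0.8, -0.2, -1.5]
grip_width: 0.0443
finger_force: 51.2
```

```bash
python3 go.py .594 .056 .12 177.5
```

```text
t 48.3 pos [ 0.5095 -0.4284  0.1194] rpy [ 1.7998e+02 -2.0000e-02  1.7765e+02] w 0.0443 F [-0.8 -0.2 -1.5] q [ 0.56  0.71  0.08  1.58 -0.07  0.86  2.2 ]
shift units now-axes [-3.230e+00  2.437e+01 -2.000e-02] goal-axes [-3.16 24.38 -0.03] turn units [ 0.   -0.    0.03]
```

Call:
move_arm --plan '[[[-0.13,0.6,0,0,0,0,-1],[-0.13,1,0,0,0,0,-1],[-0.13,1,0,0,0,0,-1],[-0.13,1,0,0,0,0,-1],[-0.13,1,0,0,0,0,-1],[-0.13,1,0,0,0,0,-1],[-0.13,1,0,0,0,0,-1],[-0.13,1,0,0,0,0,-1],[-0.13,1,0,0,0,0,-1],[-0.13,1,0,0,0,0,-1]]]'

```text
clock: 49.3
position: [0.5437, -0.2348, 0.1198]
tool_rot: [3.141, -0.0, 3.102]
force: [0.9, 0.3, -1.9]
grip_width: 0.0442
finger_force: 51.3
```

Call:
move_arm --plan '[[[-0.13,1,0,0,0,0,-1],[-0.13,1,0,0,0,0,-1],[-0.13,1,0,0,0,0,-1],[-0.13,1,0,0,0,0,-1],[-0.13,1,0,0,0,0,-1],[-0.13,1,0,0,0,0,-1],[-0.13,1,0,0,0,0,-1],[-0.13,1,0,0,0,0,-1],[-0.13,1,0,0,0,0,-1],[-0.13,1,0,0,0,0,-1]]]'

```text
clock: 50.3
position: [0.5771, -0.0362, 0.1198]
tool_rot: [3.141, -0.0, 3.102]
force: [1.0, -0.6, -1.7]
grip_width: 0.0443
finger_force: 51.3
```

Call:
move_arm --plan '[[[-0.13,1,0,0,0,0,-1],[-0.13,1,0,0,0,0,-1],[-0.13,1,0,0,0,0,-1],[-0.13,1,0,0,0,0,-1],[0,0.7,0,0,0,0,-1],[0,0,0.5,0,0,0,-1],[0,0,0.6,0,0,0,-1],[0,0,0.5,0,0,0,-1],[0,0,0,0,0,0,-1],[0,0,0,0,0,0,-1]]]'

```text
clock: 51.3
position: [0.5918, 0.0537, 0.0875]
tool_rot: [-3.141, -0.001, 3.1]
force: [0.4, -0.2, -1.1]
grip_width: 0.0447
finger_force: 51.3
```

```bash
python3 go.py .594 .0555 .048 177.5;  python3 - <<'E'
from h import *
for n in("wrist",):
    c=cam(n)
    for b in blobs(c,(160,120,80),(179,255,255),60)[0]:
        P=plane(c,b[0],.075)
        if .55<P[0]<.75 and -.1<P[1]<.25: print(n,b,P.round(4))
E
```

```text
t 51.3 pos [0.5918 0.0537 0.0875] rpy [-1.7998e+02 -4.0000e-02  1.7759e+02] w 0.0447 F [ 0.4 -0.2 -1.1] q [-0.25  0.66  0.09  1.8  -0.08  0.69  1.41]
shift units now-axes [-0.11  0.1   1.98] goal-axes [-0.11  0.09  1.98] turn units [-0.   -0.01  0.02]
wrist (array([438.4, 246.8]), 4189, [403, 210, 72, 75]) [0.595  0.1464 0.075 ]
wrist (array([278.2, 281. ]), 8442, [225, 232, 108, 99]) [0.6097 0.0539 0.075 ]
wrist (array([397. , 373.3]), 779, [379, 351, 42, 40]) [0.6943 0.1346 0.075 ]
```

Call:
move_arm --plan '[[[-0.1,0.08,0.5,0,0,0,-1],[0,0,0.6,0,0,0,-1],[0,0,0.5,0,0,0,-1],[0,0,0.3,0,0,0,-1],[0,0,0.1,0,0,0,-1],[0,0,0,0,0,0,-1],[0,0,0,0,0,0,1],[0,0,0,0,0,0,1],[0,0,0,0,0,0,1],[0,0,0,0,0,0,1]]]'

```text
clock: 52.35
position: [0.594, 0.0559, 0.0476]
tool_rot: [-3.141, -0.0, 3.101]
force: [0.4, -0.3, -0.7]
grip_width: 0.0853
finger_force: 0.0
```

Call:
move_arm --plan '[[[0,0,-0.5,0,0,0,1],[0,0,-1,0,0,0,1],[0,0,-1,0,0,0,1],[0,0,-1,0,0,0,1],[0,-0.5,-1,0,0,0,1],[-0.1,-1,-0.3,0,0,0,1],[-0.1,-1,0,0,0,0,1],[-0.1,-1,0,0,0,0,1],[-0.1,-1,0,0,0,0,1],[-0.1,-1,0,0,0,0,1]]]'

```text
clock: 53.35
position: [0.5996, -0.0552, 0.1447]
tool_rot: [3.142, 0.001, 3.101]
force: [-0.3, 1.2, 0.3]
grip_width: 0.0853
finger_force: 0.0
```

Call:
move_arm --plan '[[[-0.1,-1,0,0,0,0,1],[-0.1,-1,0,0,0,0,1],[-0.1,-1,0,0,0,0,1],[-0.1,-1,0,0,0,0,1],[-0.1,-1,0,0,0,0,1],[-0.1,-1,0,0,0,0,1],[-0.1,-1,0,0,0,0,1],[-0.1,-1,0,0,0,0,1],[-0.1,-1,0,0,0,0,1],[-0.1,-1,0,0,0,0,1]]]'

```text
clock: 54.35
position: [0.6114, -0.256, 0.1446]
tool_rot: [-3.142, 0.0, 3.101]
force: [0.3, 0.6, 0.2]
grip_width: 0.0852
finger_force: 0.0
```

```bash
python3 go.py .6215 -.3695 .019 177.5; python3 pots.py
```

```text
t 54.4 pos [ 0.6114 -0.256   0.1446] rpy [-1.8000e+02  2.0000e-02  1.7765e+02] w 0.0852 F [0.3 0.6 0.2] q [ 0.24  0.68  0.1   1.57 -0.08  0.9   1.9 ]
shift units now-axes [-0.74 -5.65  6.28] goal-axes [-0.75 -5.65  6.28] turn units [-0.    0.    0.03]
wrist [144.9 221. ] 1984 [ 0.6211 -0.3667]
side [401.5 280.8] 257 [ 0.6213 -0.3721]
```

View pics/pots.png

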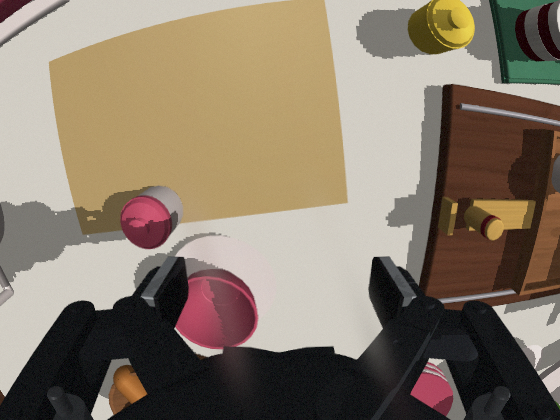

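The wrist view shows the knocked pot p2 upright at (147,221) on the mat's edge, with the pink teacup at (217,308) on its saucer. The saucer rim comes up to about (215,236). Checking finger clearance there before descending.

```bash
python3 - <<'E'
from h import *
c=cam("wrist");t=cam("top")
for p,z in [((215,236),.008),((185,250),.008),((245,250),.008),((217,305),.061)]: print(p,plane(c,p,z).round(4))
print(plane(t,(384.8,117.3),.05).round(4))
E
```

```text
(215, 236) [ 0.6509 -0.317   0.008 ]
(185, 250) [ 0.6648 -0.3488  0.008 ]
(245, 250) [ 0.6661 -0.2896  0.008 ]
(217, 305) [ 0.6927 -0.3109  0.061 ]
[ 0.7079 -0.3231  0.05  ]
```

Call:
move_arm --plan '[[[-0.12,-0.93,0,0,0,0,1],[-0.12,-0.93,0,0,0,0,1],[-0.12,-0.93,0,0,0,0,1],[-0.12,-0.93,0,0,0,0,1],[-0.12,-0.93,0,0,0,0,1],[-0.1,-0.95,0,0,0,0,1],[0,0,0,0,0,0,1],[0,0,0.6,0,0,0,1],[0,0,0.8,0,0,0,1],[0,0,0.8,0,0,0,1]]]'

```text
clock: 55.6
position: [0.6206, -0.3666, 0.098]
tool_rot: [3.141, -0.001, 3.101]
force: [0.5, -0.5, 0.3]
grip_width: 0.0852
finger_force: 0.0
```

Call:
move_arm --plan '[[[0,0,0.8,0,0,0,1],[0,0,0.8,0,0,0,1],[0,0,0.8,0,0,0,1],[0,0,0.8,0,0,0,1],[0,0,0.6,0,0,0,1],[0,0,0.2,0,0,0,1],[0,0,0,0,0,0,1],[0,0,0,0,0,0,-1],[0,0,0,0,0,0,-1],[0,0,0,0,0,0,-1]]]'

```text
clock: 56.6
position: [0.6211, -0.3678, 0.0207]
tool_rot: [-3.141, 0.001, 3.101]
force: [-5.4, 3.9, 28.1]
grip_width: 0.0451
finger_force: 46.5
```

Call:
move_arm --plan '[[[0,0,0,0,0,0,-1],[0,0,0,0,0,0,-1],[0,0,0,0,0,0,-1],[0,0,0,0,0,0,-1],[0,0,-0.5,0,0,0,-1],[0,0,-1,0,0,0,-1],[0,0,-1,0,0,0,-1],[0,0,-1,0,0,0,-1],[0,0,-1,0,0,0,-1],[0,0,-0.5,0,0,0,-1]]]'

```text
clock: 57.6
position: [0.6213, -0.368, 0.1225]
tool_rot: [-3.14, 0.002, 3.1]
force: [0.1, -0.6, -2.0]
grip_width: 0.0444
finger_force: 51.2
```

```bash
python3 go.py .6855 .0515 .12 177.5
```

```text
t 57.6 pos [ 0.6213 -0.368   0.1225] rpy [-1.7994e+02  1.3000e-01  1.7764e+02] w 0.0444 F [ 0.1 -0.6 -2. ] q [ 0.39  0.79  0.1   1.4  -0.09  0.95  2.05]
shift units now-axes [-2.34 21.09  0.11] goal-axes [-2.29 21.09  0.12] turn units [-0.01  0.02  0.02]
```

Call:
move_arm --plan '[[[-0.12,0.6,0,0,0,0,-1],[-0.12,1,0,0,0,0,-1],[-0.12,1,0,0,0,0,-1],[-0.12,1,0,0,0,0,-1],[-0.12,1,0,0,0,0,-1],[-0.12,1,0,0,0,0,-1],[-0.12,1,0,0,0,0,-1],[-0.12,1,0,0,0,0,-1],[-0.12,1,0,0,0,0,-1],[-0.12,1,0,0,0,0,-1]]]'

```text
clock: 58.6
position: [0.6528, -0.1746, 0.1198]
tool_rot: [3.142, -0.0, 3.101]
force: [0.2, 0.0, -0.7]
grip_width: 0.0442
finger_force: 51.2
```

Call:
move_arm --plan '[[[-0.12,1,0,0,0,0,-1],[-0.12,1,0,0,0,0,-1],[-0.12,1,0,0,0,0,-1],[-0.12,1,0,0,0,0,-1],[-0.12,1,0,0,0,0,-1],[-0.12,1,0,0,0,0,-1],[-0.12,1,0,0,0,0,-1],[-0.12,1,0,0,0,0,-1],[-0.12,1,0,0,0,0,-1],[-0.06,1,0,0,0,0,-1]]]'

```text
clock: 59.6
position: [0.6838, 0.0239, 0.1199]
tool_rot: [-3.142, 0.0, 3.101]
force: [0.3, 0.3, -0.7]
grip_width: 0.0445
finger_force: 51.2
```

Call:
move_arm --plan '[[[0,1,0,0,0,0,-1],[0,0.45,0,0,0,0,-1],[0,0,0,0,0,0,-1],[0,0,0,0,0,0,-1],[0,0,0.5,0,0,0,-1],[0,0,0.6,0,0,0,-1],[0,0,0.6,0,0,0,-1],[0,0,0,0,0,0,-1],[0,0,0,0,0,0,-1],[0,0,0,0,0,0,-1]]]'

```text
clock: 60.6
position: [0.685, 0.0511, 0.0862]
tool_rot: [3.142, 0.001, 3.1]
force: [0.9, -1.0, -0.8]
grip_width: 0.0446
finger_force: 51.3
```

```bash
python3 go.py .6855 .0515 .048 177.5
```

```text
t 60.6 pos [0.685  0.0511 0.0862] rpy [1.8000e+02 3.0000e-02 1.7764e+02] w 0.0446 F [ 0.9 -1.  -0.8] q [-0.23  0.79  0.11  1.53 -0.1   0.83  1.45]
shift units now-axes [-0.02  0.02  1.91] goal-axes [-0.02  0.02  1.91] turn units [0.   0.01 0.02]
```

Call:
move_arm --plan '[[[0,0,0.5,0,0,0,-1],[0,0,0.6,0,0,0,-1],[0,0,0.5,0,0,0,-1],[0,0,0.2,0,0,0,-1],[0,0,0.1,0,0,0,-1],[0,0,0,0,0,0,-1],[0,0,0,0,0,0,1],[0,0,0,0,0,0,1],[0,0,0,0,0,0,1],[0,0,0,0,0,0,1]]]'

```text
clock: 61.6
position: [0.6847, 0.0512, 0.0475]
tool_rot: [-3.141, -0.0, 3.101]
force: [0.3, 0.7, -1.3]
grip_width: 0.0857
finger_force: 0.0
```

Call:
move_arm --plan '[[[0,0,-0.5,0,0,0,1],[0,0,-1,0,0,0,1],[0,0,-1,0,0,0,1],[0,0,-1,0,0,0,1],[0.3,-0.6,-1,0,0,0,1],[0.4,-1,-1,0,0,0,1],[0.4,-1,0,0,0,0,1],[0.4,-1,0,0,0,0,1],[0.4,-1,0,0,0,0,1],[0.37,-1,0,0,0,0,1]]]'

```text
clock: 62.6
position: [0.6336, -0.0602, 0.1572]
tool_rot: [-3.142, -0.001, 3.1]
force: [0.1, 0.2, 1.0]
grip_width: 0.0855
finger_force: 0.0
```

Call:
move_arm --plan '[[[0,-0.6,0,0,0,0,1],[0,0,0,0,0,0,1],[0,0,0,0,0,0,1],[0,0,0,0,0,0,1],[0,0,0,0,0,0,1],[0,0,0,0,0,0,1],[0,0,0,0,0,0,1],[0,0,0,0,0,0,1],[0,0,0,0,0,0,1],[0,0,0,0,0,0,1]]]'

```text
clock: 63.6
position: [0.6343, -0.0708, 0.1579]
tool_rot: [-3.142, 0.0, 3.101]
force: [-0.0, -0.0, -0.3]
grip_width: 0.0855
finger_force: 0.0
```

```bash
python3 go.py .6338 -.0726 .044 177.5; python3 - <<'E'
from h import *
c=cam("wrist");s=cam("side")
print(proj(c,(.6338,-.0726,.07)))
D=np.array([.6419,.1052]);X=np.array([.999,-.0455]);Y=np.array([.0455,.999])
for n in (c,s):
  for b in blobs(n,(160,120,80),(179,255,255),60)[0]:
    P=plane(n,b[0],.075)[:2]-D
    if abs(P@X)<.1 and abs(P@Y)<.12: print(n["n"],b[0],b[1],(P@X).round(4),(P@Y).round(4))
im=np.hstack([c["im"][:380,160:560],cv2.resize(s["im"][110:270,190:360],(400,380))])
cv2.imwrite("pics/w5.png",im[...,::-1])
E
```

```text
t 63.6 pos [ 0.6343 -0.0708  0.1579] rpy [-180.      0.    177.65] w 0.0855 F [-0.  -0.  -0.3] q [-0.06  0.63  0.12  1.63 -0.09  0.89  1.62]
shift units now-axes [ 0.02 -0.09  5.7 ] goal-axes [ 0.02 -0.09  5.7 ] turn units [-0.    0.    0.02]
[274.51835966 208.04914317]
wrist [439.1 151. ] 2398 -0.0472 -0.0534
wrist [525.  157.8] 1610 -0.0475 0.039
wrist [506.5 255.5] 1368 0.0449 0.0393
wrist [425.2 260.8] 1725 0.0444 -0.0521
side [311.4 150.6] 120 0.047 0.0392
side [283.9 158.2] 127 -0.0467 0.0386
side [327.  166.8] 144 0.048 -0.0531
side [298. 175.] 148 -0.0468 -0.0525
```

View pics/w5.png

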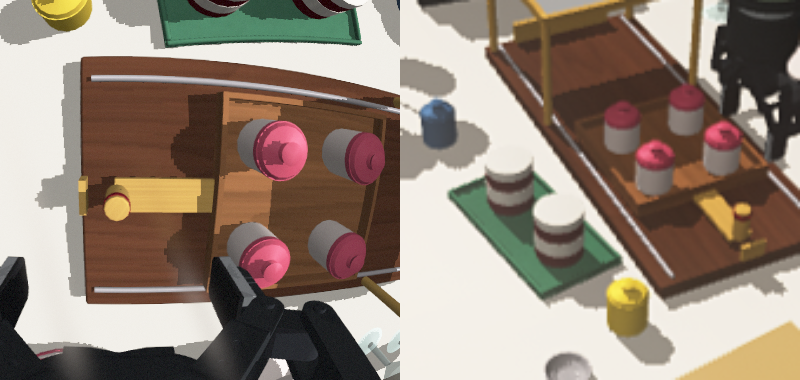

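All four pots stand upright on the carriage in both views, within 2 mm of the intended spots, and the jars are still on the tray. The handle top is at wrist pixel (278,206). Gripping it to push home.

Call:
move_arm --plan '[[[0,0,0.7,0,0,0,1],[0,0,0.7,0,0,0,1],[0,0,0.7,0,0,0,1],[0,0,0.7,0,0,0,1],[0,0,0.7,0,0,0,1],[0,0,0.7,0,0,0,1],[0,0,0.7,0,0,0,1],[0,0,0.5,0,0,0,1],[0,0,0.25,0,0,0,1],[0,0,0,0,0,0,1]]]'

```text
clock: 64.7
position: [0.634, -0.0708, 0.0443]
tool_rot: [-3.142, -0.001, 3.101]
force: [0.2, 0.1, 0.2]
grip_width: 0.0854
finger_force: 0.0
```

Call:
move_arm --plan '[[[0,0,0,0,0,0,-1],[0,0,0,0,0,0,-1],[0,0,0,0,0,0,-1],[0,0,0,0,0,0,-1],[0,0,0,0,0,0,-1],[0,0,0,0,0,0,-1],[0,0,0,0,0,0,-1],[0,0,0,0,0,0,-1],[0,0,0,0,0,0,-1],[0,0,0,0,0,0,-1]]]'

```text
clock: 65.7
position: [0.6344, -0.071, 0.0453]
tool_rot: [-3.141, 0.0, 3.1]
force: [-1.3, -0.5, 6.4]
grip_width: 0.0179
finger_force: 48.6
```

```bash
python3 go.py .6437 .1572 .044 177.5
```

```text
t 65.7 pos [ 0.6344 -0.071   0.0453] rpy [-1.7999e+02  2.0000e-02  1.7764e+02] w 0.0179 F [-1.3 -0.5  6.4] q [-0.04  0.78  0.1   1.69 -0.11  0.68  1.64]
shift units now-axes [1.000e-02 1.142e+01 7.000e-02] goal-axes [ 0.03 11.42  0.07] turn units [-0.    0.    0.02]
```

Call:
move_arm --plan '[[[0,0.1,0,0,0,0,-1],[0,0.2,0,0,0,0,-1],[0,0.3,0,0,0,0,-1],[0,0.4,0,0,0,0,-1],[0,0.5,0,0,0,0,-1],[-0.01,0.5,0,0,0,0,-1],[0,0.5,0,0,0,0,-1],[0,0.5,0,0,0,0,-1],[-0.01,0.5,0,0,0,0,-1],[0,0.5,0,0,0,0,-1]]]'

```text
clock: 66.7
position: [0.6381, 0.0089, 0.0454]
tool_rot: [-3.141, 0.0, 3.1]
force: [-0.9, -4.5, 7.1]
grip_width: 0.0183
finger_force: 48.8
```

Call:
move_arm --plan '[[[0,0.5,0,0,0,0,-1],[-0.01,0.5,0,0,0,0,-1],[0,0.5,0,0,0,0,-1],[0,0.5,0,0,0,0,-1],[-0.01,0.5,0,0,0,0,-1],[0,0.5,0,0,0,0,-1],[0,0.5,0,0,0,0,-1],[-0.01,0.5,0,0,0,0,-1],[0,0.5,0,0,0,0,-1],[0,0.5,0,0,0,0,-1]]]'

```text
clock: 67.7
position: [0.6428, 0.1089, 0.0453]
tool_rot: [-3.141, 0.0, 3.1]
force: [-1.2, -3.7, 7.0]
grip_width: 0.0186
finger_force: 48.9
```

```bash
python3 go.py .6437 .1572 .044 177.5
```

```text
t 67.7 pos [0.6428 0.1089 0.0453] rpy [-1.7997e+02  2.0000e-02  1.7763e+02] w 0.0186 F [-1.2 -3.7  7. ] q [-0.34  0.8   0.12  1.65 -0.13  0.7   1.38]
shift units now-axes [0.05 2.41 0.07] goal-axes [0.06 2.41 0.07] turn units [-0.01  0.    0.02]
```

Call:
move_arm --plan '[[[0,0.4,0,0,0,0,-1],[0,0.4,0,0,0,0,-1],[0,0.3,0,0,0,0,-1],[0,0.3,0,0,0,0,-1],[0,0.2,0,0,0,0,-1],[0,0.2,0,0,0,0,-1],[0,0.2,0,0,0,0,-1],[0,0.15,0,0,0,0,-1],[0,0.1,0,0,0,0,-1],[0,0.1,0,0,0,0,-1]]]'

```text
clock: 68.7
position: [0.6449, 0.1557, 0.0453]
tool_rot: [-3.141, 0.001, 3.1]
force: [-0.4, -3.8, 6.9]
grip_width: 0.0184
finger_force: 48.9
```

```bash
python3 go.py .6437 .1572 .044 177.5
```

```text
t 68.7 pos [0.6449 0.1557 0.0453] rpy [-1.7998e+02  4.0000e-02  1.7763e+02] w 0.0184 F [-0.4 -3.8  6.9] q [-0.41  0.81  0.13  1.62 -0.14  0.72  1.31]
shift units now-axes [0.06 0.07 0.07] goal-axes [0.06 0.07 0.07] turn units [-0.    0.01  0.02]
```

Not yet at the stop, so I'll keep pushing gently until the force rises.

Call:
move_arm --plan '[[[0,0.08,0,0,0,0,-1],[0,0.08,0,0,0,0,-1],[0,0.08,0,0,0,0,-1],[0,0.08,0,0,0,0,-1],[0,0.08,0,0,0,0,-1],[0,0.08,0,0,0,0,-1],[0,0,0,0,0,0,-1],[0,0,0,0,0,0,-1],[0,0,0,0,0,0,-1],[0,0,0,0,0,0,-1]]]'

```text
clock: 69.7
position: [0.645, 0.1578, 0.0453]
tool_rot: [-3.133, -0.001, 3.096]
force: [-5.4, -35.6, 17.0]
grip_width: 0.0184
finger_force: 50.7
```

```bash
python3 go.py .6437 .1572 .044 177.5
```

```text
t 69.7 pos [0.645  0.1578 0.0453] rpy [-1.7952e+02 -6.0000e-02  1.7738e+02] w 0.0184 F [ -5.4 -35.6  17. ] q [-0.42  0.81  0.13  1.61 -0.13  0.73  1.3 ]
shift units now-axes [ 0.07 -0.03  0.07] goal-axes [ 0.07 -0.03  0.06] turn units [-0.08 -0.01 -0.02]
```

Home stop reached (36 N at y=0.158). Relaxing, releasing and rising clear.

Call:
move_arm --plan '[[[0,-0.2,0,0,0,0,-1],[0,-0.1,0,0,0,0,-1],[0,0,0,0,0,0,-1],[0,0,0,0,0,0,1],[0,0,0,0,0,0,1],[0,0,0,0,0,0,1],[0,0,0,0,0,0,1],[0,0,-0.5,0,0,0,1],[0,0,-1,0,0,0,1],[0,0,-1,0,0,0,1]]]'

```text
clock: 70.7
position: [0.6447, 0.1596, 0.096]
tool_rot: [-3.142, -0.0, 3.101]
force: [0.2, -0.6, 0.5]
grip_width: 0.0853
finger_force: 0.0
```

Call:
move_arm --plan '[[[0,0,-1,0,0,0,1],[0,-0.5,-1,0,0,0,1],[0,-1,-1,0,0,0,1],[0,-1,-1,0,0,0,1],[0,-1,-1,0,0,0,1],[0,-1,0,0,0,0,1],[0,-1,0,0,0,0,1],[0,-1,0,0,0,0,1],[0,0,0,0,0,0,1],[0,0,0,0,0,0,1]]]'

```text
clock: 71.7
position: [0.6395, 0.0296, 0.1955]
tool_rot: [3.141, 0.0, 3.1]
force: [0.1, 1.5, -0.2]
grip_width: 0.0855
finger_force: 0.0
```

```bash
python3 go.py .6437 .0 .2 177.5; python3 - <<'E'
from h import *
t,s,w=cam("top"),cam("side"),cam("wrist")
D=np.array([.645+.178*.0455,.1578+.178]);X=np.array([.999,-.0455]);Y=np.array([.0455,.999])
for n in (t,s):
  for b in blobs(n,(160,100,60),(179,255,255),20)[0]:
    P=plane(n,b[0],.075)[:2]-D
    if abs(P@X)<.12 and abs(P@Y)<.12: print(n["n"],b[0],b[1],(P@X).round(4),(P@Y).round(4))
for P in [(.6437,.1572,.07),(.6449,.1578,.07),(.644,.1475,.07)]: print(proj(w,P).round(1),proj(s,P).round(1))
im=np.hstack([w["im"][:400,220:560],cv2.resize(s["im"][70:270,190:360],(340,400))])
cv2.imwrite("pics/w6.png",im[...,::-1])
E
```

```text
t 71.7 pos [0.6395 0.0296 0.1955] rpy [1.7998e+02 3.0000e-02 1.7761e+02] w 0.0855 F [ 0.1  1.5 -0.2] q [-0.25  0.59  0.17  1.6  -0.11  0.96  1.48]
shift units now-axes [-0.27 -1.47 -0.22] goal-axes [-0.28 -1.47 -0.22] turn units [0.   0.   0.02]
top [133.5 110.6] 23 0.0493 0.0557
side [279.  117.2] 61 0.0431 0.0284
side [256.8 122.7] 36 -0.0388 0.0273
side [291.3 128.9] 106 0.0471 -0.055
side [264.5 135.6] 109 -0.0483 -0.055
[416.3 195. ] [295.5 153.5]
[416.7 196.3] [295.8 153.3]
[406.7 195.7] [297.2 155.1]
```

View pics/w6.png

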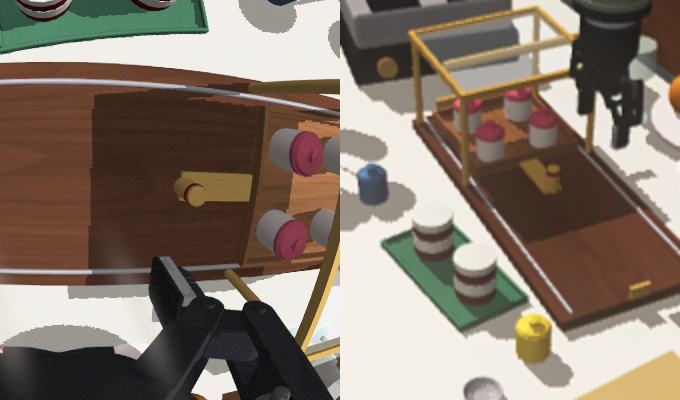

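The carriage is home: the handle is at wrist pixel (415,196), and 416 was predicted. The four pots stand upright under the hood, the jars are on the tray and the gripper is clear. Handing in.

```bash
python3 -c "
from workcell import job_done
print(job_done())"
```

```text
the job is handed in; nothing more can be done
None
```

I handed the job in at about 72 s: two jam jars stand upright on the green tray, all four egg pots stand upright in the carriage, and the carriage is fully home under the hood; I was not shown the judge's verdict.

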